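# Set the rotary stage to the red marker and store the angle

### The arm

A 7-joint arm with a two-finger parallel gripper is mounted at the origin on a cart in front of the work surface, level with it; the furniture and walls round the work are solid. World frame = base frame: x ahead of the robot, y to its left, z up, the work surface at z = 0. Lengths are in mm, angles in rad, forces in N, time in s.
With the tool pointing down it reaches from about 400 to 850 mm from the base axis. Payload 6.9 kg.
Tool frame: the origin (TCP) lies at the very end of the fingers, on their centre line; the grasp point (between the pads) lies tcp_to_grasp behind it (tcp_to_grasp is the distance from the TCP to the grasp point, in mm); z points along the fingers, x is the direction in which the jaws open and shut, and the axes are right-handed (so a half turn about z gives the same grasp; the last joint's range is limited). The gripper opens to 85 mm and grips with 20 to 120 N. Pads are 22 mm wide; open, the fingers measure 114 mm over their backs; the gripper's body (76 mm by 85 mm) begins 54 mm behind the grasp point. The pads swing forward as they close: fully open they stand 13 mm farther back than shut.
Start: joints at [1.325, 0.507, -0.238, 1.5, 0.126, 1.149, -0.155], TCP at [215.338, -586.721, 231.275] pointing down, gripper open.
Joint ranges: [-3.08, 3.08], [-0.24, 2.05], [-1.43, 1.35], [0, 2.5], [-1.52, 4.66], [0.17, 1.96], [-2.89, 2.89]. Speed limits (rad/s): [2.39, 2.39, 3.14, 3.14, 3.14, 3.14, 3.14].

### API

Orientations are given as a unit quaternion [w, x, y, z].
In Python, from station import state, capture, sign_off, masks_of, tcp_to_grasp gives the robot as it stands. The module is installed in compiled form; this text tells all that it offers.
- The arm moves only by the tool carry_out, never from a script. Its arguments are lists of equal length, an entry for each row: "angular": the turn, a rotation vector about the tool's x, y, z in degrees, a list of three; "xyz": the shift along the tool's x, y, z in mm, a list of three; "hand": the finger opening in mm, from 0 to 85.4. In form: {"angular": [[rx, ry, rz], ...], "xyz": [[tx, ty, tz], ...], "hand": [hand, ...]}. A call has 1 to 12 rows; each row is the pose to reach, as a shift and turn from the pose commanded when the call began, along the tool's axes at that moment; what a row does not reach only later rows make up. A row lasts 1/12 s, in which the tool goes at most 41.7 mm and 7.16 degrees, less where a joint would pass 70% of its speed; a pose out of reach is approached as far as the arm can. A call with a gripper value outside its range is refused whole. The fingers move at their own pace and stop on an object; "force" is the grip in N (left out, the last holds). Time passes only in rows, so rows that repeat a pose let the fingers close. It gives the time, the measured TCP pose, the force and the opening at its end, in the units of the state.
- state(): the state, without advancing time (a new reading comes with each control period).
- capture(name): name is "side" or "top" or "wrist"; returns a dict with "img" (480x640x3 uint8, red, green, blue), "z_map" (480x640 float32, mm along the optical axis (not along the pixel's ray), 0 where there is no reading), "K" (3x3 intrinsics, pixels), "k1" (the pictures are not rectified: a ray, as slopes to the right and down, at radius r is drawn at 1 + k1 r^2 times it, then the intrinsics apply), "cam_to_world" (4x4, takes a point from camera to world coordinates). Camera axes: x right, y down, z forward; pixel columns grow to the right and rows downward; lengths in mm; the calibration is good to about 2 mm. A picture is of the moment at which its call begins.
- sign_off(): hands the job in, once; it reports no verdict.
Trained networks look in the newest picture that a camera, given by its name, has taken for a name from the list of things; names that differ only in an ending like _2 or _b are one class to them, and where a whole thing is asked for, a point or a joint stands for the part that bears it (a point fixed in the world has none). Each returns a list of dicts, best first, with "conf" (0 to 1); they miss things now and then, are a little off and sometimes report something else, mostly with a low value. They report only what shows in the picture. A call takes as long as a camera call.
- masks_of(camera, target): "pixels" (480x640 bool, what is visible of it) and "extent" ([left, top, right, bottom] in pixels, round what is visible of it).
The state is a dict: "time": time; "joint_positions": joint angles; "qd": joint speeds; "tau": joint torques, N m; "position": TCP position; "tool_rot": TCP orientation; "contact_force": force on the tool from outside, world axes, zero at the start; "ft_torque": the same for the moment, N m; "grip_width": finger opening in mm.
Only numpy, scipy, OpenCV 4.12 (cv2) and the standard library are available. Lean on these libraries where they do the work, as an engineer would, in place of code of your own. Each camera call takes 0.05 s, during which the arm holds its last target. There are 200 camera calls.

### The job

Push the blue fin of the black dial round with a fingertip until the dial's white index line lines up with the red line of the marker on the scale ring, then press the yellow button on the stage's edge right down and let it come up again, to store that angle. Only push and press: do not grip the fin, do not shift the red-lined marker, do not press the button before the lines meet, and leave the bottles and the beaker beside the stage where they stand.

Things in the scene. Friction and masses are not known exactly. Their poses are not given: they have to be found in the camera images.
- dial_axis (a point): point on the black dial's vertical axis, at its flat top, 36 mm above the worktop. The dial (144 mm across its foot, bevelled to a top 124 mm across) turns either way without stops on a fixed grey stage, 210 x 254 mm, 20 mm high; an aluminium scale ring, 196 mm across, 25 mm high, surrounds it. Axes as the stage's: x, y along its edges, z up
- dial (a joint): angle of the dial on the stage, rad, growing anticlockwise seen from above; at 0 the white index line points along the stage's +x. Light friction (about 0.06 N m, some 1.5 N at the fin) keeps the dial where it is left; there is no spring
- index_mark (a point): outer end of the dial's white index line (4 mm wide), on the dial's rim 72 mm from its axis, 26 mm above the worktop
- target_line (a point): inner end of the red line (4 mm wide), extended to 72 mm from the dial's axis, 26 mm above the worktop; the lines meet when this point and index_mark coincide. The red line runs outward on a white marker clip (26 x 16 mm, top 29 mm above the worktop, 77 to 103 mm from the axis) that sits stiffly on the scale ring and must stay there
- fin_center (a point): middle of the blue upright fin on the dial, opposite the index line, 40 mm from the dial's axis, 56 mm above the worktop. A radial blade, 34 mm along the radius, 14 mm thick, top at 74 mm; its dark foot is 42 x 20 mm, top at 40 mm. x axis: along the radius towards the dial's axis, z up; pushing the face on the +y side turns the dial anticlockwise from above, the -y face clockwise
- store_button_top (a point): centre of the top of the yellow round push button, 22 mm across, in a black housing on the stage's left edge (its +y side), 126 mm from the dial's axis
- store_button (a joint): how far the button is pressed, m: 0 up, 0.006 fully down; a spring of 4 N at full travel brings it back
- dropper: white dropper bottle standing loose, 35 mm across, 92 mm high; origin at the centre of its underside
- amber: amber bottle with black cap standing loose, 57 mm across, 111 mm high; origin at the centre of its underside
- beaker: small empty glass beaker standing loose, 53 mm across, 62 mm high; origin at the centre of its underside
- sash_edge (a point): point on the underside of the fume cupboard's raised sash bar, which runs along y (55 mm thick, from y = -0.12 far to the left) between robot and worktop; glass stands above it, and a second fixed pane, 60 mm farther in, ends at the same height. The arm must pass below: keep wrist and forearm under this height where they cross, e.g. with a leaning tool

How it is judged (in metres and radians):
On the way, in this order (a step that is already met when the one before it is completed fails the run):
1. the index line stands still at the red line (horizontal distance between index_mark and target_line below 0.004 m and velocity of joint dial between -0.05 and 0.05 rad/s), for 0.3 s.
2. the button is pressed down (value of joint store_button above 0.0045 m), for 0.05 s.
At the end, for the whole second after the job is handed in: The dial rests with the outer end of its index line within 4 mm (about 3 degrees) of the red line, after the button was pressed at least 4.5 mm with the lines already met; the button is up again, the marker clip within 5 mm and the bottles and beaker within 20 mm of where they were (all of step 1 and value of joint store_button below 0.0015 m and distance of target_line from where it was at the start of the episode below 0.005 m and distance of each of dropper, amber, beaker from where it was at the start of the episode below 0.02 m); the robot touches nothing.
It fails at once if the button was pressed while the lines were apart (value of joint store_button above 0.003 m and horizontal distance between index_mark and target_line above 0.005 m).
It fails at once if the fin was gripped (pressed on both faces at once) (contact force between the fingers and dial_c2 above 1.5 N and contact force between the fingers and dial_c3 above 1.5 N).
It fails at once if the red-lined marker was shifted (distance of target_line from where it was at the start of the episode above 0.005 m).
It fails at once if a bottle or the beaker was moved, lifted or knocked over (distance of any of dropper, amber, beaker from where it was at the start of the episode above 0.02 m or angle between any of dropper, amber, beaker's own z axis and vertical above 0.4 rad).
It also fails if it takes over 45 s, if anything falls off the work surface, if the arm or the gripper's body presses on something with over 40 N, if the wrist force passes 120 N, or if a joint passes its speed limit or range.

## Working session

There is one attempt and no reset: what is moved stays moved. The work goes in short steps, Python scripts to look and compute and a tool call to move; the robot and the scene stay as the last step left them, time stands still between calls to the robot, and variables do not carry over. Pictures are saved under pics/ and viewed, about 8 in all and at most 12, crops included, and the job is handed in when it is done.

Besides the shell and the picture viewer there is one more tool, called by a JSON object that holds its "method" and its "body". carry_out: Moves the arm, as the interface text tells. Its arguments: {"type":"object","properties":{"angular":{"type":"array","items":{"type":"array","items":{"type":"number"}}},"xyz":{"type":"array","items":{"type":"array","items":{"type":"number"}}},"hand":{"type":"array","items":{"type":"number"}},"force":{"type":"number"}},"required":["angular","xyz","hand"]}

```bash
mkdir -p pics
python3 - <<'E'
from station import *
import cv2,numpy as np
s=state(); print(s, tcp_to_grasp)
for n in ["side","top"]:
    c=capture(n); cv2.imwrite(f"pics/{n}0.png",c["img"][:,:,::-1]); np.savez(f"{n}0.npz",**c); print(n,c["K"],c["k1"],c["cam_to_world"])
E
```

```text
{'time': 0.0, 'joint_positions': array([ 1.32450951,  0.50834513, -0.23753368,  1.50112878,  0.12571211,
        1.14892908, -0.15479757]), 'qd': array([ 0.00048204,  0.00060877,  0.00126605,  0.00143772, -0.00049073,
       -0.00015749,  0.0015309 ]), 'tau': array([ 1.35563718e-03, -6.20597792e+01, -2.18644336e+00, -2.49654382e+01,
        1.25944513e-02,  1.20867541e-02, -7.36111502e-06]), 'position': array([ 215.10984646, -586.27146952,  230.42687014]), 'tool_rot': array([-5.02485698e-04,  8.19940451e-01, -5.72448102e-01, -7.57824349e-04]), 'contact_force': array([-0.14834911,  0.39369226,  0.40783728]), 'ft_torque': array([0.00851094, 0.02188043, 0.01501084]), 'grip_width': 85.67123396551219} 18.700000000000003
side [[622.7739165    0.         316.21394385]
 [  0.         622.7739165  239.31875377]
 [  0.           0.           1.        ]] 0.022835474890633135 [[-9.95562269e-01 -5.97721526e-02  7.26846459e-02  4.34251652e+02]
 [-9.01423156e-02  3.83939901e-01 -9.18947504e-01  1.26525359e+03]
 [ 2.70209347e-02 -9.21421425e-01 -3.87624080e-01  6.99108347e+02]
 [ 0.00000000e+00  0.00000000e+00  0.00000000e+00  1.00000000e+00]]
top [[493.93648568   0.         315.16161534]
 [  0.         493.93648568 243.4089798 ]
 [  0.           0.           1.        ]] 0.011612269119178282 [[-1.28311594e-02 -7.95263727e-01  6.06127847e-01 -1.68997473e+02]
 [-9.99905413e-01  7.20255772e-03 -1.17170212e-02  2.77216194e+02]
 [ 4.95245111e-03 -6.06220858e-01 -7.95280922e-01  1.14357517e+03]
 [ 0.00000000e+00  0.00000000e+00  0.00000000e+00  1.00000000e+00]]
```

View pics/side0.png

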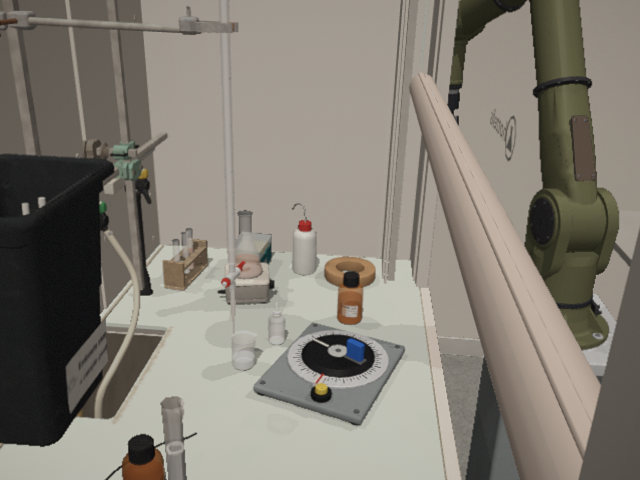

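View pics/top0.png

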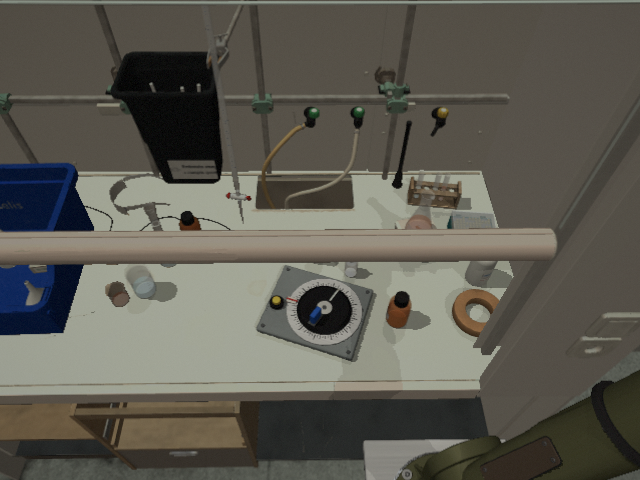

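```bash
cat > h.py <<'E'
import numpy as np,cv2
def load(n): return dict(np.load(n))
def rays(c,uv):
    uv=np.asarray(uv,float).reshape(-1,2); K=c["K"]; d=(uv-[K[0,2],K[1,2]])/[K[0,0],K[1,1]]
    s=d.copy()
    for _ in range(10): s=d/(1+float(c["k1"])*(s**2).sum(1,keepdims=True))
    return np.c_[s,np.ones(len(s))]
def at_z(c,uv,z):
    T=c["cam_to_world"]; r=rays(c,uv)@T[:3,:3].T; o=T[:3,3]
    return o+r*((z-o[2])/r[:,2])[:,None]
def depth_pts(c,m):
    v,u=np.nonzero(m&(c["z_map"]>0)); T=c["cam_to_world"]
    return (rays(c,np.c_[u,v])*c["z_map"][v,u][:,None])@T[:3,:3].T+T[:3,3]
def proj(c,P):
    T=c["cam_to_world"]; q=(np.asarray(P,float).reshape(-1,3)-T[:3,3])@T[:3,:3]; s=q[:,:2]/q[:,2:]
    s=s*(1+float(c["k1"])*(s**2).sum(1,keepdims=True)); K=c["K"]
    return s*[K[0,0],K[1,1]]+[K[0,2],K[1,2]]
E
python3 - <<'E'
from h import *
from station import *
for n in ["side","top"]:
    capture(n); c=load(n+"0.npz")
    for t in ["dial_axis","index_mark","target_line","fin_center","store_button_top","dropper","amber","beaker","sash_edge"]:
        for d in masks_of(n,t)[:2]:
            p=depth_pts(c,d["pixels"])
            print(n,t,round(d["conf"],2),np.round(d["extent"]),d["pixels"].sum(), np.round(np.r_[np.median(p,0),p.min(0),p.max(0)],0) if len(p) else "")
    img=c["img"].astype(int); R,G,B=img[...,0],img[...,1],img[...,2]
    x0,y0,x1,y1=(255,320,410,420) if n=="side" else (255,260,380,360)
    box=np.zeros(R.shape,bool); box[y0:y1,x0:x1]=1
    for nm,m in dict(red=(R>130)&(R>G*1.8)&(R>B*1.8)&(abs(G-B)<40),blue=(B>70)&(B>R*1.8),yel=(R>130)&(G>100)&(B<90)).items():
        m=m&box; v,u=np.nonzero(m); p=depth_pts(c,m)
        print(n,nm,len(u),u.mean().round(1),v.mean().round(1),np.round(np.r_[np.median(p,0),p.min(0),p.max(0)],0))
    crop=c["img"][y0:y1,x0:x1,::-1]
    cv2.imwrite(f"pics/{n}_crop.png",cv2.resize(crop,None,fx=5,fy=5,interpolation=cv2.INTER_CUBIC))
# bar from depth, top cam
c=load("top0.npz"); m=np.zeros((480,640),bool); m[225:265,100:550]=1; p=depth_pts(c,m); p=p[p[:,2]>200]
print("bar",p.min(0),p.max(0),np.percentile(p,[5,50,95],axis=0).round())
E
```

```text
side dial_axis 0.82 [254. 323. 405. 427.] 9112 [473. 298.  23. 336.  93.  -3. 618. 414.  77.]
side dial_axis 0.74 [313. 380. 328. 398.] 132 [489. 368.  40. 479. 331.  25. 501. 375.  44.]
side index_mark 0.91 [301. 336. 375. 377.] 2464 [466. 265.  36. 397. 176.  23. 538. 312.  77.]
side target_line 0.4 [316. 375. 328. 388.] 94 [496. 325.  29. 486. 304.  22. 506. 338.  32.]
side target_line 0.16 [253. 323. 404. 423.] 9259 [473. 297.  23. 335.  77.  -3. 618. 414.  77.]
side fin_center 0.67 [298. 336. 373. 379.] 2500 [466. 265.  36. 397. 158.  22. 539. 312.  77.]
side dropper 0.87 [269. 306. 283. 342.] 499 [596. 175.  39. 580. 156.   3. 613. 185.  85.]
side amber 0.6 [337. 271. 364. 324.] 1225 [ 452.   72.   60.  423. -194.   -2.  480.   85.  113.]
side beaker 0.95 [231. 330. 256. 370.] 896 [647. 270.  41. 623. 134.  -1. 697. 442. 186.]Traceback (most recent call last):
  File "<stdin>", line 6, in <module>
ValueError: it knows: amber, beaker, dial, dial_axis, dropper, fin_center, index_mark, store_button, store_button_top, target_line
```

Run:
```python
from h import *
from station import *
for n in ["side","top"]:
    c=load(n+"0.npz")
    if n=="top":
      capture(n)
      for t in ["dial_axis","index_mark","target_line","fin_center","store_button_top","dropper","amber","beaker"]:
        for d in masks_of(n,t)[:2]:
            p=depth_pts(c,d["pixels"])
            print(n,t,round(d["conf"],2),np.round(d["extent"]),d["pixels"].sum(), np.round(np.r_[np.median(p,0),p.min(0),p.max(0)],0) if len(p) else "")
    img=c["img"].astype(int); R,G,B=img[...,0],img[...,1],img[...,2]
    x0,y0,x1,y1=(255,320,410,420) if n=="side" else (255,260,380,360)
    box=np.zeros(R.shape,bool); box[y0:y1,x0:x1]=1
    for nm,m in dict(red=(R>130)&(R>G*1.8)&(R>B*1.8)&(abs(G-B)<40),blue=(B>70)&(B>R*1.8),yel=(R>130)&(G>100)&(B<90)).items():
        m=m&box; v,u=np.nonzero(m); p=depth_pts(c,m)
        print(n,nm,len(u),u.mean().round(1),v.mean().round(1),np.round(np.r_[np.median(p,0),p.min(0),p.max(0)],0))
    crop=c["img"][y0:y1,x0:x1,::-1]
    cv2.imwrite(f"pics/{n}_crop.png",cv2.resize(crop,None,fx=5,fy=5,interpolation=cv2.INTER_CUBIC))
c=load("top0.npz"); m=np.zeros((480,640),bool); m[225:265,100:550]=1; p=depth_pts(c,m); p=p[p[:,2]>200]
print("bar top",np.percentile(p,[1,5,50,95,99],axis=0).round())
c=load("side0.npz"); m=np.zeros((480,640),bool); m[100:460,415:560]=1; p=depth_pts(c,m); p=p[(p[:,2]>100)&(p[:,1]>-110)&(p[:,0]>100)]
print("bar side",np.percentile(p,[1,5,50,95,99],axis=0).round())
```

```text
side red 15 319.5 377.6 [495. 324.  30. 490. 310.  29. 501. 335.  31.]
side blue 339 355.0 349.2 [434. 268.  60. 418. 188.  34. 453. 279.  77.]
side yel 100 320.8 388.6 [490. 369.  40. 479. 353.  31. 501. 375.  44.]
top dial_axis 0.69 [258. 264. 374. 361.] 7114 [458. 260.  25. 335. 111.  -5. 628. 409.  79.]
top index_mark 0.65 [296. 286. 356. 338.] 2255 [462. 240.  36. 395. 163.  20. 546. 313.  79.]
top target_line 0.56 [284. 292. 298. 302.] 62 [497. 325.  30. 485. 311.  21. 513. 337.  34.]
top fin_center 0.73 [296. 285. 352. 338.] 2102 [459. 241.  37. 395. 171.  25. 538. 310.  79.]
top store_button_top 0.63 [272. 298. 284. 307.] 27 [485. 364.  43. 479. 357.  38. 495. 369.  48.]
top dropper 0.52 [343. 267. 357. 280.] 173 [586. 166.  35. 579. 145.  -2. 606. 181.  64.]
top amber 0.93 [386. 294. 413. 330.] 720 [437.  58.  78. 423.   5.  -3. 495.  83. 117.]
top red 8 290.9 299.0 [497. 327.  31. 493. 316.  30. 501. 337.  32.]
top blue 67 315.0 311.9 [436. 265.  74. 420. 252.  33. 466. 277.  79.]
top yel 36 275.9 299.4 [490. 364.  43. 482. 357.  40. 498. 372.  48.]
bar top [[ 297. -117.  473.]
 [ 299.  -83.  482.]
 [ 310.  250.  509.]
 [ 335.  578.  518.]
 [ 348.  607.  519.]]
bar side [[ 307.  221.  482.]
 [ 314.  404.  488.]
 [ 341.  885.  509.]
 [ 353. 1019.  517.]
 [ 353. 1033.  583.]]
```

View pics/top_crop.png

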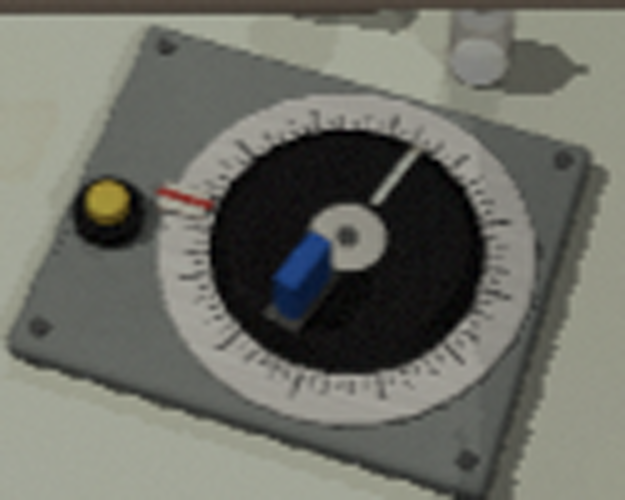

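View pics/side_crop.png

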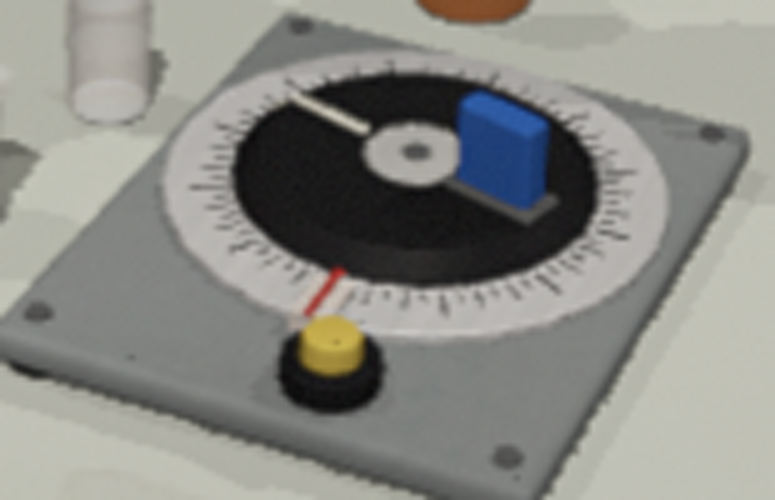

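The pictures show the stage with the index line pointing forward and right (top crop outer end at 418,150), the red line toward +y (top crop 157–213, 190–207), and the button at its left (107,200). The sash bar is at x≈298–353, with its top at z≈519. Next I fit the geometry and map the obstacles on the arm's route.

Run:
```python
from h import *
T=load("top0.npz"); S=load("side0.npz")
tp=lambda u,v:((u-2)/5+255,(v-2)/5+260); sp=lambda u,v:((u-2)/5+255,(v-2)/5+320)
def tri(a,b):
    o=[];d=[]
    for c,uv in ((T,a),(S,b)):
        r=rays(c,[uv])[0]@c["cam_to_world"][:3,:3].T; o.append(c["cam_to_world"][:3,3]); d.append(r/np.linalg.norm(r))
    A=sum(np.eye(3)-np.outer(x,x) for x in d); b=sum((np.eye(3)-np.outer(x,x))@y for x,y in zip(d,o))
    return np.linalg.solve(A,b)
for nm,a,b,z in [("axis",tp(347,237),sp(416,151),36),("idx_in",tp(376,203),sp(366,131),36),("idx_out",tp(418,150),sp(293,95),28),
  ("red_in",tp(213,207),sp(341,270),29),("red_out",tp(157,190),sp(307,313),29),("btn",tp(109,187),sp(332,331),45),
  ("cornerL",tp(15,348),sp(535,498),20),("cornerFL",tp(150,28),sp(5,330),20),("cornerFR",tp(592,152),sp(288,17),20)]:
    print(nm,at_z(T,[a],z).round(1)[0],at_z(S,[b],z).round(1)[0],tri(a,b).round(1))
for n,c in (("top",T),("side",S)):
    p=depth_pts(c,np.ones((480,640),bool))
    print(n)
    for zl,zh in((60,250),(250,450),(450,560),(560,1000)):
        q=p[(p[:,2]>zl)&(p[:,2]<zh)&(p[:,0]>-100)&(p[:,0]<800)&(p[:,1]>-800)&(p[:,1]<600)]
        H,_,_=np.histogram2d(q[:,0],q[:,1],bins=[np.arange(-100,801,50),np.arange(-800,601,50)])
        print(zl,zh,"rows x from -100, cols y from -800 (50mm)")
        for i in range(len(H)): print(f"{-100+50*i:5d}","".join('#' if h>3 else '.' for h in H[i]))
```

```text
axis [469.7 240.8  36. ] [467.5 235.7  36. ] [467.5 241.   39.5]
idx_in [489.7 225.3  36. ] [487.8 224.1  36. ] [488.2 225.6  37.4]
idx_out [526.7 201.7  28. ] [519.6 188.9  28. ] [519.5 202.7  37.4]
red_in [492.3 310.   29. ] [490.6 307.6  29. ] [490.8 310.   31. ]
red_out [502.9 339.4  29. ] [500.6 335.3  29. ] [500.6 339.3  32.1]
btn [495.3 363.3  45. ] [489.5 366.8  45. ] [492.  364.1  45. ]
cornerL [416.5 409.4  20. ] [416.6 415.6  20. ] [417.3 410.1  16.3]
cornerFL [612.3 346.2  20. ] [608.3 346.7  20. ] [609.6 346.5  21. ]
cornerFR [529.6 108.3  20. ] [528.6 114.6  20. ] [530.  108.2  17.1]
top
60 250 rows x from -100, cols y from -800 (50mm)
 -100 ............................
  -50 ............................
    0 .................#..........
   50 ............................
  100 ............................
  150 ............................
  200 ............................
  250 ........######..............
  300 ............##..............
  350 ...........###..............
  400 ................##..##......
  450 ................##..........
  500 ............#...
[... 4253 characters left out ...]
##..............###
560 1000 rows x from -100, cols y from -800 (50mm)
 -100 ............................
  -50 ............##..............
    0 ...........###..............
   50 .......##..###..............
  100 .....####..#................
  150 ....#####...................
  200 ....###.....................
  250 ........#...##..............
  300 ........#.####..............
  350 ........#.####..............
  400 .........##.................
  450 .........##.................
  500 ..........#.................
  550 ..........#.................
  600 .........##.............##..
  650 .........##.............##..
  700 ..........#.............#...
  750 ..........#.............#...
```

{"method": "carry_out", "body": {"angular": [[0,0,0],[0,0,0],[0,0,0],[0,0,0],[0,0,0],[0,0,0],[0,0,0],[0,0,0]], "xyz": [[-20,0,-35],[-40,0,-70],[-60,0,-105],[-80,0,-140],[-100,0,-175],[-120,0,-210],[-140,0,-245],[-150,0,-250]], "hand": [0,0,0,0,0,0,0,0]}}

```text
time: 1.67
position: [163.8, -444.9, 487.8]
tool_rot: [0.003, 0.82, -0.572, 0.004]
contact_force: [0.4, -0.1, 0.1]
grip_width: 0.2
```

Run:
```python
from station import *
import pickle
s=state(); print(s); pickle.dump([s],open("log.pkl","wb"))
```

```text
{'time': 1.6667, 'joint_positions': array([ 1.36660828,  0.15947556, -0.2548166 ,  1.32945776,  0.04120765,
        1.64806298, -0.10040371]), 'qd': array([ 0.03483522, -0.16706394,  0.00498562,  0.20120976, -0.0449256 ,
       -0.01490195,  0.0291555 ]), 'tau': array([ 2.57357787e-01, -3.42586827e+01, -2.74276938e-01, -2.67340422e+01,
        1.42556252e-01,  9.19288862e-01,  1.58934821e-03]), 'position': array([ 163.78233287, -444.88448723,  487.77010582]), 'tool_rot': array([ 0.00277984,  0.81996346, -0.57239554,  0.00394167]), 'contact_force': array([ 0.42266087, -0.14456085,  0.06853584]), 'ft_torque': array([0.05325891, 0.00675199, 0.00434915]), 'grip_width': 0.2254737544270984}
```

```bash
cat > fk.py <<'E'
import numpy as np
from scipy.spatial.transform import Rotation as R
def fk(q,p,s=(-1,1,1,1,1,1,1),full=False):
    d1,L1,a1,a2,L2,a3,Lt=p; q=np.array(q)*s
    z=lambda a:R.from_euler('z',a); y=lambda a:R.from_euler('y',a)
    r=z(q[0]); x=np.array([0,0,d1]); P=[x]
    r=r*y(q[1]); x=x+r.apply([0,0,L1]); P.append(x)
    r=r*z(q[2]); x=x+r.apply([a1,0,0]); r=r*y(q[3]); x=x+r.apply([a2,0,0]); P.append(x)
    x=x+r.apply([0,0,L2]); P.append(x); r=r*z(q[4])*y(q[5]); x=x+r.apply([a3,0,0]); P.append(x)
    x=x+r.apply([0,0,Lt]); P.append(x); r=r*z(q[6])
    return (P,r) if full else (x,r)
S0=([1.32450951,0.50834513,-0.23753368,1.50112878,0.12571211,1.14892908,-0.15479757],[215.10984646,-586.27146952,230.42687014],[-5.02485698e-04,8.19940451e-01,-5.72448102e-01,-7.57824349e-04])
E
python3 - <<'E'
from fk import *; import itertools,pickle
from scipy.optimize import least_squares
D=[S0]+[(s["joint_positions"],s["position"],s["tool_rot"]) for s in pickle.load(open("log.pkl","rb"))]
wr=lambda q:R.from_quat([q[1],q[2],q[3],q[0]])
for s in itertools.product([-1,1],repeat=3):
  for s3 in (-1,1):
    sg=(s3,1,s[0],1,s[1],1,s[2]); M=[fk(d[0],np.zeros(7),sg)[1].inv()*wr(d[2]) for d in D]
    print(sg,[m.as_rotvec().round(3) for m in M])
f=lambda p:np.r_[np.concatenate([fk(d[0],p)[0]-d[1] for d in D]),0.01*(p-p0)]
p0=np.array([340,400,0,0,400,0,250.])
for sg in [(-1,1,1,1,1,1,1),(-1,1,-1,1,-1,1,1),(-1,1,-1,1,1,1,1),(-1,1,1,1,-1,1,1)]:
    f=lambda p:np.r_[np.concatenate([fk(d[0],p,sg)[0]-d[1] for d in D]),0.01*(p-p0)]
    r=least_squares(f,p0); print(sg,r.x.round(0),r.fun[:6].round(1))
E
```

```text
(-1, 1, -1, 1, -1, 1, -1) [array([-0.   ,  0.   , -3.142]), array([-0.   , -0.   ,  3.142])]
(1, 1, -1, 1, -1, 1, -1) [array([-0.   , -0.004, -0.493]), array([-0.   ,  0.019, -0.408])]
(-1, 1, -1, 1, -1, 1, 1) [array([-0.   ,  0.   , -2.832]), array([ 0.   ,  0.   , -2.941])]
(1, 1, -1, 1, -1, 1, 1) [array([ 0.   , -0.004, -0.183]), array([-0.002,  0.019, -0.208])]
(-1, 1, -1, 1, 1, 1, -1) [array([-0.054, -0.344,  3.019]), array([ 0.013,  0.128, -3.133])]
(1, 1, -1, 1, 1, 1, -1) [array([ 0.231,  0.018, -0.594]), array([ 0.082,  0.028, -0.401])]
(-1, 1, -1, 1, 1, 1, 1) [array([-0.   ,  0.338, -2.917]), array([ 0.   ,  0.121, -2.932])]
(1, 1, -1, 1, 1, 1, 1) [array([ 0.223,  0.053, -0.286]), array([ 0.079,  0.035, -0.2  ])]
(-1, 1, 1, 1, -1, 1, -1) [array([-0.034,  0.316,  2.708]), array([-0.016,  0.114,  2.637])]
(1, 1, 1, 1, -1, 1, -1) [array([-0.223, -0.085, -0.905]), array([-0.078, -0.011, -0.911])]
(-1, 1, 1, 1, -1, 1, 1) [array([-0.089,  0.335,  3.015]), array([-0.029,  0.118,  2.837])]
(1, 1, 1, 1, -1, 1, 1) [array([-0.203, -0.116, -0.597]), array([-0.075, -0.018, -0.711])]
(-1, 1, 1, 1, 1, 1, -1) [array([-0.000e+00, -1.000e-03,  2.621e+00]), array([0.   , 0.004, 2.645])]
(1, 1, 1, 1, 1, 1, -1) [array([-1.000e-03, -3.000e-03, -1.013e+00]), array([ 0.002,  0.019, -0.905])]
(-1, 1, 1, 1, 1, 1, 1) [array([ 0.000e+00, -1.000e-03,  2.931e+00]), array([-0.   ,  0.004,  2.846])]
(1, 1, 1, 1, 1, 1, 1) [array([-0.   , -0.003, -0.704]), array([-0.   ,  0.019, -0.704])]
(-1, 1, 1, 1, 1, 1, 1) [   90.  4601. -3482.  2959.  2227.  -671.  1935.] [ 11.6  -4.7  -0.5 -86.8   8.4   0.6]
(-1, 1, -1, 1, -1, 1, 1) [ 218. 1206. -509.  460.  650.  -95.  599.] [-0.7 -1.3 -0.1 11.4  6.4  0.1]
(-1, 1, -1, 1, 1, 1, 1) [-241.  585.  474.  -33.   75.  157. -188.] [-3.2 -1.4 -0.9 10.2  5.1  0.9]
(-1, 1, 1, 1, -1, 1, 1) [-1103.  1460.  3187.   267. -1783.  1175. -1081.] [ 24.    1.7  -5.9 -72.5   4.1   6.1]
```

```bash
cat > fit.py <<'E'
from fk import *; import pickle
from station import state
from scipy.optimize import least_squares
sg=(-1,1,-1,1,-1,1,-1)
def fit(save=True):
    L=pickle.load(open("log.pkl","rb")); L.append(state())
    if save: pickle.dump(L,open("log.pkl","wb"))
    D=[S0]+[(s["joint_positions"],s["position"],s["tool_rot"]) for s in L]
    p0=np.array([340,400,0,0,400,0,250.]); w=np.array([.01,.01,.02,.02,.01,.02,.01])
    f=lambda p:np.r_[np.concatenate([fk(d[0],p,sg)[0]-d[1] for d in D]),w*(p-p0)]
    r=least_squares(f,p0); return r.x,r.fun[:3*len(D)],D
if __name__=="__main__":
    p,e,D=fit(); print(p.round(0),e.round(1)); print(D[-1][0].round(2),D[-1][1].round(0)); print(np.round(fk(D[-1][0],p,sg,True)[0]))
E
python3 fit.py
```

```text
[ 346. 1224. -326.  448.  528.  -32.  717.] [-2.1 -3.1 -0.3 11.8  6.7  0.1 11.8  6.7  0.1]
[ 1.37  0.16 -0.25  1.33  0.04  1.65 -0.1 ] [ 164. -445.  488.]
[[   0.    0.  346.]
 [  39. -190. 1554.]
 [ -71.   71. 1159.]
 [ 159. -402. 1204.]
 [ 173. -432. 1205.]
 [ 176. -438.  488.]]
```

{"method": "carry_out", "body": {"angular": [[0,0,0],[0,0,0],[0,0,0],[0,0,0],[0,0,0],[0,0,0]], "xyz": [[-35,0,0],[-70,0,0],[-105,0,0],[-140,0,0],[-160,0,0],[-160,0,0]], "hand": [0,0,0,0,0,0]}}

```text
time: 2.17
position: [107.5, -292.3, 482.4]
tool_rot: [0.001, 0.82, -0.573, 0.001]
contact_force: [0.4, 0.1, 0.3]
grip_width: -0.3
```

```bash
python3 fit.py
python3 - <<'E'
from station import *; import cv2,numpy as np
c=capture("top"); np.savez("top1.npz",**c); d=capture("side"); np.savez("side1.npz",**d)
cv2.imwrite("pics/both1.png",np.hstack([c["img"],d["img"]])[:,:,::-1][::1,::1] if 0 else cv2.resize(np.hstack([c["img"],d["img"]])[:,:,::-1],(800,300)))
E
```

```text
[ 858.  574.   -2.  -34.  386.    7. 1003.] [21.6  3.4 -1.3 19.4 11.3  1.  19.4 11.3  1.  21.1 12.9 -0.8]
[ 1.42 -0.12 -0.23  1.63 -0.03  1.63 -0.03] [ 107. -292.  482.]
[[   0.    0.  858.]
 [ -11.   70. 1428.]
 [ -12.   75. 1461.]
 [ 131. -283. 1485.]
 [ 129. -276. 1485.]
 [ 129. -279.  482.]]
```

View pics/both1.png

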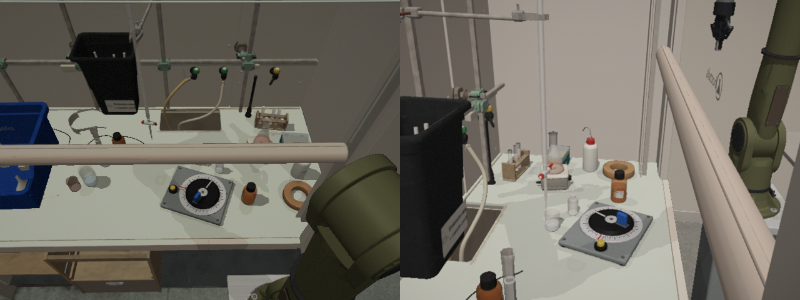

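{"method": "carry_out", "body": {"angular": [[0,0,0],[0,0,0],[0,0,0],[0,0,0],[0,0,0]], "xyz": [[-30,0,10],[-60,0,20],[-90,0,30],[-90,0,30],[-90,0,30]], "hand": [0,0,0,0,0]}}

```text
time: 2.68
position: [82.2, -226.7, 448.7]
tool_rot: [-0.006, 0.82, -0.573, -0.008]
contact_force: [1.2, 0.4, 0.4]
grip_width: -0.1
```

```bash
python3 fit.py
python3 - <<'E'
from h import *
for n in("top0","side0"):
    c=load(n+".npz"); p=depth_pts(c,np.ones((480,640),bool))
    q=p[(p[:,2]>150)&(p[:,2]<460)&(p[:,1]>-420)&(p[:,1]<-60)&(p[:,0]>150)&(p[:,0]<420)]
    print(n,len(q),np.percentile(q,[.5,5,50,95,99.5],axis=0).round())
    b=p[(p[:,2]>400)&(p[:,2]<540)&(p[:,1]>0)&(p[:,1]<600)&(p[:,0]>250)&(p[:,0]<400)]
    print("bar z,x",np.percentile(b,[.5,5,50,95,99.5],axis=0).round())
c=load("side0.npz")
for uv in [(560,245),(548,240),(570,230),(582,150)]:
    m=np.zeros((480,640),bool); m[uv[1]-3:uv[1]+4,uv[0]-3:uv[0]+4]=1; print(uv,np.median(depth_pts(c,m),0).round())
E
```

```text
[309. 573.  -1. -25. 387.   6. 445.] [22.9  3.3 -1.4 19.9 12.4  1.1 19.9 12.4  1.1 22.6 10.1 -0.6 21.1 12.9
 -0.2]
[ 1.1  -0.24  0.02  1.8   0.    1.6  -0.1 ] [  82. -227.  449.]
[[   0.    0.  309.]
 [ -61.  119.  866.]
 [ -62.  120.  891.]
 [ 109. -228.  893.]
 [ 106. -223.  893.]
 [ 103. -214.  448.]]
top0 11705 [[ 254. -379.  152.]
 [ 257. -328.  169.]
 [ 268. -197.  315.]
 [ 371. -131.  444.]
 [ 376. -130.  458.]]
bar z,x [[297.   3. 475.]
 [298.  31. 483.]
 [310. 302. 509.]
 [334. 570. 518.]
 [345. 597. 520.]]
side0 6543 [[ 267. -388.  151.]
 [ 281. -383.  164.]
 [ 359. -276.  280.]
 [ 413. -132.  438.]
 [ 419. -128.  458.]]
bar z,x [[304.   7. 480.]
 [310.  67. 488.]
 [337. 423. 510.]
 [352. 586. 517.]
 [353. 598. 518.]]
(560, 245) [ 39.  76. 217.]
(548, 240) [ 57.  54. 217.]
(570, 230) [ 25.  73. 248.]
(582, 150) [  2. -14. 390.]
```

{"method": "carry_out", "body": {"angular": [[0,0,0],[0,0,0],[0,0,0],[0,0,0],[0,0,0],[0,0,0]], "xyz": [[-10,0,40],[-20,0,80],[-30,0,120],[-40,0,155],[-50,0,180],[-50,0,180]], "hand": [0,0,0,0,0,0]}}

```text
time: 3.18
position: [64.3, -177.4, 263.1]
tool_rot: [-0.01, 0.82, -0.572, -0.014]
contact_force: [-0.3, 1.2, -1.0]
grip_width: -0.0
```

```bash
python3 fit.py
```

```text
[ 34. 592.   0.   1. 383.   4. 162.] [22.7  5.3 -0.1 21.2 11.2  0.7 21.2 11.2  0.7 21.8 12.5 -0.3 20.5 12.2
 -0.  22.5  8.9 -1. ]
[ 1.26 -0.23 -0.11  2.31 -0.03  1.1  -0.05] [  64. -177.  263.]
[[   0.    0.   34.]
 [ -41.  131.  610.]
 [ -42.  131.  609.]
 [  90. -178.  424.]
 [  89. -174.  424.]
 [  87. -168.  262.]]
```

{"method": "carry_out", "body": {"angular": [[0,0,-7],[0,0,-14],[0,0,-21],[0,0,-28],[0,0,-35],[0,0,-42],[0,0,-49],[0,0,-56],[0,0,-63],[0,0,-70],[0,0,-77],[0,0,-84]], "xyz": [[-1.4,-23,0],[-5.6,-45.7,0],[-12.6,-67.7,0],[-22.1,-88.7,0],[-34.2,-108.4,0],[-48.5,-126.5,0],[-65,-142.6,0],[-83.3,-156.7,0],[-103.2,-168.4,0],[-124.4,-177.6,0],[-146.5,-184.2,0],[-169.2,-188,0]], "hand": [0,0,0,0,0,0,0,0,0,0,0,0]}}

```text
time: 4.18
position: [195.7, 45.1, 268.7]
tool_rot: [-0.012, 0.992, 0.126, -0.005]
contact_force: [0.8, -0.4, 0.2]
grip_width: 0.1
```

```bash
python3 fit.py
python3 - <<'E'
from station import *; s=state(); print(s["tool_rot"],s["contact_force"])
E
```

```text
[-257.  599.   -0.    8.  383.    3. -129.] [ 23.2   4.4   0.3  21.   12.2   0.7  21.   12.2   0.7  21.7  13.6  -0.5
  21.7   7.8  -0.5  23.9   3.7  -0.4 -10.2  10.4  -0.4]
[-0.14 -0.24 -0.11  2.29 -0.06  1.09  0.03] [196.  45. 269.]
[[   0.    0. -257.]
 [-138.  -20.  326.]
 [-142.  -21.  318.]
 [ 186.   59.  139.]
 [ 184.   58.  139.]
 [ 186.   55.  268.]]
[-0.01198083  0.99188385  0.12648332 -0.00498529] [ 0.77070246 -0.36867737  0.18198453]
```

```bash
cat > ik.py <<'E'
from fit import *
lo=np.array([-3.08,-.24,-1.43,0,-1.52,.17,-2.89]);hi=np.array([3.08,2.05,1.35,2.5,4.66,1.96,2.89])
def par(Lt): return np.array([Lt-133,597,0,0,383,3,Lt])
def frame(d,xh):
    d=np.array(d)/np.linalg.norm(d); x=np.array(xh,float); x-=d*(x@d); x/=np.linalg.norm(x); return R.from_matrix(np.c_[x,np.cross(d,x),d])
def lean(beta,az): b,a=np.radians([beta,az]); return np.array([np.sin(b)*np.cos(a),np.sin(b)*np.sin(a),-np.cos(b)])  # az: horizontal direction tool points to
def ik(pos,rot,q0,Lt):
    c=R.from_euler('z',np.pi)
    def f(q):
        x,r=fk(q,par(Lt),sg); return np.r_[(x-pos)/50,3*((r*c).inv()*rot).as_rotvec(),.02*(q-q0)]
    r=least_squares(f,np.clip(q0,lo+1e-3,hi-1e-3),bounds=(lo,hi)); return r.x,np.abs(r.fun[:6]).max()
def rel(st,pos,rot):
    w,x,y,z=st["tool_rot"]; r0=R.from_quat([x,y,z,w]); return r0.inv().apply(np.array(pos)-st["position"]),np.degrees((r0.inv()*rot).as_rotvec())
E
python3 - <<'E'
from ik import *
st=state(); q0=st["joint_positions"]
for Lt in (280,366):
  for nm,pos,b,az,xaz in [("A",(326,349,172),40,-17,-17),("A2",(326,349,172),40,20,20),("W",(446,280,80),40,-17,-17),("W",(446,280,80),40,20,20),("W",(446,280,80),40,0,0),("E",(437,207,80),40,-17,-17),("E",(437,207,80),40,0,0),("B",(492,364,60),40,0,0),("B",(492,364,60),30,20,20)]:
    q,e=ik(np.array(pos,float),frame(lean(b,az),[np.cos(np.radians(xaz)),np.sin(np.radians(xaz)),0]),q0,Lt)
    P=fk(q,par(Lt),sg,True)[0]
    print(Lt,nm,b,az,"q",q.round(2),"err",round(e,3),"elbow",P[1].round(),"wrist",P[3].round())
E
```

```text
280 A 40 -17 q [-1.18  0.37 -0.04  2.17  1.03  0.87 -2.32] err 0.001 elbow [ 83. 202. 703.] wrist [153. 404. 385.]
280 A2 40 20 q [-0.52  0.32 -0.74  2.41  1.64  0.71 -2.29] err 0.001 elbow [161.  93. 714.] wrist [155. 289. 385.]
280 W 40 -17 q [-0.62  0.58 -0.4   2.27  1.56  0.86 -2.64] err 0.001 elbow [265. 190. 647.] wrist [272. 335. 293.]
280 W 40 20 q [ 0.02  0.81 -1.23  2.47  1.98  1.15 -2.27] err 0.001 elbow [434.  -7. 557.] wrist [275. 220. 293.]
280 W 40 0 q [-0.29  0.65 -0.84  2.39  1.81  1.03 -2.56] err 0.001 elbow [349. 102. 621.] wrist [264. 282. 293.]
280 E 40 -17 q [-0.36  0.59 -0.64  2.42  1.69  0.98 -2.74] err 0.001 elbow [309. 117. 644.] wrist [263. 261. 293.]
280 E 40 0 q [ 0.03  0.83 -1.3   2.5   1.75  1.36 -2.49] err 0.063 elbow [440. -11. 550.] wrist [261. 214. 298.]
280 B 40 0 q [-0.46  0.7  -0.64  2.17  1.76  0.93 -2.46] err 0.001 elbow [346. 173. 602.] wrist [310. 366. 273.]
280 B 30 20 q [-0.27  0.67 -0.71  2.15  1.71  0.62 -1.98] err 0.001 elbow [356.  99. 616.] wrist [359. 318. 302.]
366 A 40 -17 q [-1.33  0.41 -0.01  2.2   0.99  0.88 -2.43] err 0.001 elbo
[... 253 characters left out ...]
t [219. 350. 359.]
366 W 40 20 q [-0.    0.92 -1.43  2.5   1.77  1.34 -2.24] err 0.294 elbow [475.   1. 595.] wrist [250. 228. 383.]
366 W 40 0 q [-0.4   0.71 -0.89  2.49  1.8   1.16 -2.76] err 0.001 elbow [359. 150. 685.] wrist [209. 281. 359.]
366 E 40 -17 q [-0.33  0.75 -0.99  2.49  1.58  1.29 -2.89] err 0.022 elbow [384. 132. 671.] wrist [213. 278. 361.]
366 E 40 0 q [-0.13  0.76 -1.17  2.5   1.62  1.25 -2.56] err 0.289 elbow [407.  55. 666.] wrist [234. 245. 382.]
366 B 40 0 q [-0.52  0.75 -0.71  2.27  1.78  1.05 -2.62] err 0.001 elbow [353. 201. 671.] wrist [255. 366. 339.]
366 B 30 20 q [-0.21  0.72 -0.89  2.26  1.8   0.79 -2.12] err 0.001 elbow [385.  82. 682.] wrist [318. 303. 376.]
```

```bash
cat >> ik.py <<'E'
def sim(q0,way,Lt,n=40,verbose=True,pull=0.0,qm=None):
    """pseudo-inverse tracking through way=[(pos,rot)]; start pose taken from model"""
    q=np.array(q0,float); c=R.from_euler('z',np.pi); out=[]
    pose=lambda q:(lambda t:(t[0],t[1]*c))(fk(q,par(Lt),sg))
    p0,r0=pose(q)
    for pos,rot in way:
        rv=(r0.inv()*rot).as_rotvec()
        for k in range(1,n+1):
            pt=p0+(pos-p0)*k/n; rt=r0*R.from_rotvec(rv*k/n)
            for _ in range(3):
                x,r=pose(q); e=np.r_[(pt-x)/300,(rt*r.inv()).as_rotvec()]
                J=np.zeros((6,7))
                for i in range(7):
                    dq=q.copy(); dq[i]+=1e-5; x1,r1=pose(dq); J[:,i]=np.r_[(x1-x)/300,(r1*r.inv()).as_rotvec()]/1e-5
                act=np.ones(7,bool)
                for _ in range(3):
                    Ja=J*act; Jp=Ja.T@np.linalg.inv(Ja@Ja.T+1e-4*np.eye(6)); dq=Jp@e
                    if pull: dq+=(np.eye(7)-Jp@Ja)@(pull*(qm-q)*act)
                    bad=act&(((q+dq)<lo)|((q+dq)>hi))
                    if not bad.any(): break
                    act&=~bad
                q=np.clip(q+dq*act,lo,hi)
        x,r=pose(q); P=fk(q,par(Lt),sg,True)[0]
        if verbose: print("q",q.round(2),"e",np.abs(x-pos).max().round(1),np.degrees((r.inv()*rot).magnitude()).round(1),"elb",P[1].round(),"wr",P[3].round())
        p0,r0=pos,rot; out.append(q.copy())
    return out
def hz(az): return [np.cos(np.radians(az)),np.sin(np.radians(az)),0]
E
python3 - <<'E'
from ik import *
import pickle
# test the simulator on the recorded moves
L=pickle.load(open("log.pkl","rb")); 
for a,b in zip(L[1:-1],L[2:]):
    w=b["tool_rot"]; 
    q=sim(a["joint_positions"],[(fk(b["joint_positions"],par(320),sg)[0],R.from_quat([w[1],w[2],w[3],w[0]]))],320,verbose=False)[-1]
    print("meas",b["joint_positions"].round(2),"sim",q.round(2))
st=state(); q0=st["joint_positions"]
for Lt in (280,366):
  for xaz in (-17,73):
    print(Lt,xaz); sim(q0,[(np.array((240,320,230.)),frame(lean(25,10),hz(xaz if xaz<0 else 50))),(np.array((326,349,172.)),frame(lean(40,-17),hz(xaz))),(np.array((446,280,80.)),frame(lean(40,-17),hz(xaz)))],Lt)
E
```

```text
meas [ 1.42 -0.12 -0.23  1.63 -0.03  1.63 -0.03] sim [ 1.41 -0.12 -0.22  1.63 -0.03  1.63 -0.03]
meas [ 1.1  -0.24  0.02  1.8   0.    1.6  -0.1 ] sim [ 1.35 -0.24 -0.14  1.8  -0.04  1.6  -0.01]
meas [ 1.26 -0.23 -0.11  2.31 -0.03  1.1  -0.05] sim [ 1.07 -0.23  0.02  2.31 -0.    1.1  -0.13]
meas [-0.14 -0.24 -0.11  2.29 -0.06  1.09  0.03] sim [-0.11 -0.24 -0.13  2.29 -0.06  1.09  0.04]
280 -17
q [-0.23  0.14 -1.08  2.24  0.76  0.79 -2.18] e 0.0 0.0 elb [ 81.  19. 738.] wr [123. 302. 484.]
q [-0.63  0.49 -0.85  2.18  1.17  1.22 -2.53] e 0.0 0.0 elb [226. 164. 675.] wr [153. 404. 385.]
q [-0.42  0.65 -0.73  2.27  1.56  1.08 -2.64] e 0.0 0.0 elb [330. 148. 622.] wr [272. 335. 293.]
280 73
q [-0.46  0.1  -0.8   2.24  0.71  0.74 -0.84] e 0.0 0.0 elb [ 54.  27. 741.] wr [123. 302. 484.]
q [-0.72  0.45 -0.7   2.18  1.15  1.14 -0.92] e 0.0 0.0 elb [194. 170. 685.] wr [153. 404. 385.]
q [-0.51  0.61 -0.57  2.27  1.56  0.97 -1.07] e 0.0 0.0 elb [297. 168. 637.] wr [272. 335. 293.]
366 -17
q [-0.15  0.17 -1.31  2.29  0.81  0.85 -2.35] e 0.0 0.0 elb [ 98.  15. 822.] wr [ 86. 296. 561.]
q [-0.71  0.57 -0.96  2.2   1.15  1.33 -2.7 ] e 0.0 0.0 elb [243. 209. 737.] wr [ 99. 420. 451.]
q [-0.49  0.73 -0.84  2.34  1.53  1.21 -2.81] e 0.0 0.0 elb [349. 187. 680.] wr [219. 350. 359.]
366 73
q [-0.44  0.09 -0.93  2.29  0.72  0.76 -0.96] e 0.0 0.0 elb [ 49.  23. 828.] wr [ 87. 296. 562.]
q [-0.8   0.51 -0.8   2.2   1.13  1.23 -1.08] e 0.0 0.0 elb [204. 210. 753.] wr [ 99. 420. 451.]
q [-0.58  0.67 -0.67  2.34  1.54  1.08 -1.23] e 0.0 0.0 elb [310. 204. 701.] wr [219. 350. 359.]
```

Run:
```python
from ik import *
st=state(); q0=st["joint_positions"]
A=lambda *v:np.array(v,float)
def pol(r,a,z,b,la,xa): return (A(r*np.cos(np.radians(a)),r*np.sin(np.radians(a)),z),frame(lean(b,la),hz(xa)))
for Lt in (280,366):
  for sw in (80,100,115):
    print(Lt,sw)
    way=[pol(190,a,268,0,0,a) for a in range(20,sw+1,15)]+[pol(190,sw,268,0,0,sw),pol(420,sw,268,0,0,sw)]
    q=sim(q0,way,Lt,10,False)[-1]
    q=sim(q,[pol(420,sw,268,0,0,sw),(A(260,370,200),frame(lean(40,-10),hz(73))),(A(446,280,80),frame(lean(40,-17),hz(73))),(A(437,207,60),frame(lean(40,-17),hz(73))),(A(437,207,60),frame(lean(40,-40),hz(50)))],Lt,20)
```

```text
280 80
q [-1.47  0.15  0.09  1.94 -0.02  1.05  0.02] e 0.0 0.0 elb [  9.  90. 737.] wr [ 74. 417. 548.]
q [-1.63  0.32  0.34  2.18  0.88  0.81 -0.68] e 0.0 0.0 elb [-10. 186. 714.] wr [ 82. 404. 413.]
q [-1.3   0.62  0.63  2.27  1.53  0.27 -1.04] e 0.0 0.0 elb [ 94. 335. 632.] wr [272. 335. 293.]
q [-1.04  0.59  0.4   2.44  2.11  0.44 -1.56] e 0.0 0.0 elb [168. 287. 643.] wr [263. 260. 273.]
q [-1.17  0.65  0.52  2.26  1.11  0.43 -0.93] e 0.0 0.0 elb [142. 332. 622.] wr [299. 325. 273.]
280 100
q [-1.76  0.15  0.01  1.94 -0.    1.05  0.  ] e 0.0 0.0 elb [-17.  88. 737.] wr [-73. 417. 548.]
q [-1.67  0.32  0.4   2.18  0.86  0.79 -0.66] e 0.0 0.0 elb [-19. 188. 713.] wr [ 82. 404. 413.]
q [-1.36  0.65  0.73  2.27  1.52  0.19 -1.02] e 0.0 0.0 elb [ 76. 355. 621.] wr [272. 335. 293.]
q [-1.06  0.6   0.43  2.44  2.14  0.42 -1.58] e 0.0 0.0 elb [163. 293. 641.] wr [263. 260. 273.]
q [-1.19  0.66  0.57  2.26  1.08  0.41 -0.9 ] e 0.0 0.0 elb [135. 340. 619.] wr [299. 325. 273.]
280 115
q [-1.89  0.15 -0.14  1.94  0.02  1.05 -0.03] e 0.0 0.0 elb [-29.  86. 737.] wr [-179.  383.  548.]
q [-1.6
[... 1161 characters left out ...]
350. 359.]
q [-0.62  0.65 -0.48  2.49  1.72  0.96 -1.41] e 2.8 0.9 elb [293. 209. 709.] wr [216. 284. 342.]
q [-0.6   0.7  -0.55  2.28  1.31  1.08 -1.37] e 0.0 0.0 elb [317. 219. 689.] wr [255. 360. 338.]
366 115
q [-2.05  0.15  0.05  1.94 -0.01  1.05  0.01] e 0.0 0.0 elb [-41.  80. 823.] wr [-179.  383.  634.]
q [-1.87  0.37  0.5   2.2   0.79  0.78 -0.72] e 0.0 0.0 elb [-63. 208. 789.] wr [ 27. 413. 479.]
q [-1.5   0.71  0.78  2.34  1.6   0.17 -1.23] e 0.0 0.0 elb [ 26. 386. 687.] wr [219. 350. 359.]
q [-0.64  0.64 -0.45  2.49  1.73  0.94 -1.41] e 2.7 0.8 elb [287. 213. 711.] wr [215. 284. 342.]
q [-0.62  0.7  -0.52  2.28  1.31  1.07 -1.36] e 0.0 0.0 elb [312. 222. 691.] wr [255. 360. 338.]
```

{"method": "carry_out", "body": {"angular": [[0,0,-7],[0,0,-14],[0,0,-21],[0,0,-28],[0,0,-35],[0,0,-42],[0,0,-49],[0,0,-56],[0,0,-63],[0,0,-70],[0,0,-70]], "xyz": [[-1.4,-23,0],[-5.6,-45.7,0],[-12.6,-67.7,0],[-22.1,-88.7,0],[-34.2,-108.4,0],[-48.5,-126.5,0],[-65,-142.6,0],[-83.3,-156.7,0],[-103.2,-168.4,0],[-124.4,-177.6,0],[-124.4,-177.6,0]], "hand": [0,0,0,0,0,0,0,0,0,0,0]}}

```text
time: 5.1
position: [27.3, 203.0, 266.0]
tool_rot: [-0.01, 0.735, 0.678, -0.004]
contact_force: [-0.4, -0.3, 0.7]
grip_width: 0.0
```

{"method": "carry_out", "body": {"angular": [[0,0,0],[0,0,0],[0,0,0],[0,0,0],[0,0,0],[0,0,0],[0,0,0]], "xyz": [[40,0,0],[80,0,0],[120,0,0],[160,0,0],[200,0,0],[230,0,0],[230,0,0]], "hand": [0,0,0,0,0,0,0]}}

```text
time: 5.68
position: [56.6, 435.9, 265.9]
tool_rot: [-0.011, 0.742, 0.67, -0.003]
contact_force: [0.5, 0.6, -0.1]
grip_width: -0.2
```

```bash
python3 fit.py
python3 - <<'E'
from ik import *
st=state(); print(st["position"],st["tool_rot"])
A=lambda *v:np.array(v,float)
for p,b,la,x in [((260,370,200),40,-10,73)]:
    print(rel(st,A(*p),frame(lean(b,la),hz(x))))
    for Lt in(280,366): sim(st["joint_positions"],[(A(*p),frame(lean(b,la),hz(x)))],Lt)
E
```

```text
[-356.  605.    1.    6.  382.    3. -220.] [ 24.1   0.7  -0.7  20.8  12.3   0.6  20.8  12.3   0.6  21.6  14.8  -0.4
  21.6   7.3  -0.3  24.9   1.2  -0.3  -9.6   8.4  -0.3 -12.7  -4.9   0.9]
[-1.36  0.18 -0.15  1.9   0.01  1.05 -0.04] [ 57. 436. 266.]
[[   0.    0. -356.]
 [  23.  106.  239.]
 [  22.  104.  234.]
 [  40.  437.   47.]
 [  40.  433.   47.]
 [  44.  431.  267.]]
[ 56.57220114 435.8872383  265.8700599 ] [-0.0105517   0.74241197  0.66985226 -0.00332846]
(array([-45.27616718, 210.38840453,  61.23438767]), array([-4.12340186e+01,  2.63394501e-02,  8.92362196e+00]))
q [-1.48  0.31  0.14  2.18  0.93  0.87 -0.74] e 0.0 0.0 elb [ 17. 179. 716.] wr [ 82. 404. 413.]
q [-1.58  0.34  0.1   2.21  0.9   0.9  -0.87] e 0.0 0.0 elb [ -2. 200. 796.] wr [ 27. 413. 479.]
```

{"method": "carry_out", "body": {"angular": [[-6,0,1.3],[-12,0,2.6],[-18,0,4],[-24,0,5.3],[-30,0,6.6],[-36,0,8],[-41,0,9],[-41,0,9],[-41,0,9]], "xyz": [[-7,31,9],[-14,62,18],[-21,92,27],[-28,122,36],[-34,152,45],[-40,182,53],[-45,210,61],[-45,210,61],[-45,210,61]], "hand": [0,0,0,0,0,0,0,0,0]}}

```text
time: 6.43
position: [258.9, 363.4, 200.0]
tool_rot: [0.252, 0.748, 0.57, 0.229]
contact_force: [0.4, -0.0, 0.6]
grip_width: 0.1
```

```bash
cat > fit2.py <<'E'
from fk import *; import pickle
from station import state
from scipy.optimize import least_squares
sg=(-1,1,-1,1,-1,1,-1)
z=lambda a:R.from_euler('z',a); y=lambda a:R.from_euler('y',a)
def fkb(q,p):
    d1,L1,L2,a3,Lt,b0,b1,b2,b3=p; q=np.array(q)*sg
    r=z(q[0]); x=np.array([0,0,d1])+r.apply([0,b0,0]); r=r*y(q[1]); x=x+r.apply([0,0,L1]); r=r*z(q[2]); x=x+r.apply([0,b1,0]); r=r*y(q[3]); x=x+r.apply([0,0,L2]); r=r*z(q[4]); x=x+r.apply([0,b2,0]); r=r*y(q[5]); x=x+r.apply([a3,b3,Lt]); return x
L=pickle.load(open("log.pkl","rb")); L.append(state()); pickle.dump(L,open("log.pkl","wb"))
D=[S0]+[(s["joint_positions"],s["position"]) for s in L]
p0=np.array([250,590,383,0,320,0,0,0,0.])
r=least_squares(lambda p:np.r_[np.concatenate([fkb(d[0],p)-d[1] for d in D]),.01*(p-p0)],p0)
print(r.x.round(0),r.fun[:len(D)*3].round(1)); print(D[-1][0].round(2),D[-1][1].round(0))
E
python3 fit2.py
```

```text
[244. 578. 382.   0. 359.  -6. -19.  -0.  -0.] [-0.  0.  0. -0.  0.  0. -0.  0.  0. -0.  0.  0. -0. -0.  0. -0.  0. -0.
 -0. -0. -0.  0. -0. -0. -0.  0. -0.]
[-1.59  0.33  0.05  2.21  0.87  0.94 -0.89] [259. 363. 200.]
```

```bash
cat > ik2.py <<'E'
import ik; from ik import *
P_=np.array([244,578,382,0,359,-6,-19,0,0.])
def fkx(q,p,s=None,full=False):
    d1,L1,L2,a3,Lt,b0,b1,b2,b3=P_; q=np.array(q)*sg
    z=lambda a:R.from_euler('z',a); y=lambda a:R.from_euler('y',a)
    r=z(q[0]); x=np.array([0,0,d1])+r.apply([0,b0,0]); P=[x]; r=r*y(q[1]); x=x+r.apply([0,0,L1]); P.append(x); r=r*z(q[2]); x=x+r.apply([0,b1,0]); r=r*y(q[3]); P.append(x)
    x=x+r.apply([0,0,L2]); P.append(x); r=r*z(q[4])*y(q[5]); x=x+r.apply([a3,b3,Lt]); P.append(x); r=r*z(q[6])
    return (P,r) if full else (x,r)
ik.fk=fkx
C=np.array([468.5,239.5])
def tgt(p,b,la,xa): return np.array(p,float),frame(lean(b,la),hz(xa))
def dial(r,a,z,b,la,xa): return tgt((C[0]+r*np.cos(np.radians(a)),C[1]+r*np.sin(np.radians(a)),z),b,la,xa)
E
python3 - <<'E'
from ik2 import *
q0=state()["joint_positions"]
for la in (-17,-30):
  for b in (35,40):
    print(la,b)
    xa=la+90
    sim(q0,[tgt((430,330,130),b,la,xa),dial(48,90,110,b,la,xa),dial(48,90,55,b,la,xa),dial(45,130,55,b,la,xa),dial(45,170,55,b,la,xa),dial(45,200,55,b,la,xa),dial(45,230,55,b,la,xa),dial(60,200,120,b,la,xa),tgt((500,361,70),b,la,xa),tgt((500,361,45),b,la,xa)],0,10)
E
```

```text
-17 35
q [-0.76  0.48  0.15  1.88  0.84  0.57 -0.03] e 0.0 0.0 elb [199. 187. 398.] wr [431. 333. 130.]
q [-0.66  0.51  0.16  1.88  0.87  0.48  0.01] e 0.0 0.0 elb [230. 180. 388.] wr [469. 290. 110.]
q [-0.74  0.6   0.28  1.94  0.97  0.34 -0.15] e 0.0 0.0 elb [249. 225. 361.] wr [469. 290.  55.]
q [-0.8   0.57  0.36  2.02  1.03  0.29 -0.22] e 0.0 0.0 elb [226. 231. 369.] wr [440. 277.  55.]
q [-0.83  0.56  0.45  2.09  1.1   0.21 -0.27] e 0.0 0.0 elb [213. 233. 374.] wr [424. 250.  55.]
q [-0.81  0.55  0.48  2.11  1.18  0.17 -0.31] e 0.0 0.0 elb [217. 227. 375.] wr [426. 227.  54.]
q [-0.73  0.55  0.43  2.1   1.26  0.17 -0.35] e 0.0 0.0 elb [232. 208. 376.] wr [440. 208.  54.]
q [-0.63  0.4   0.2   2.07  1.01  0.4  -0.09] e 0.0 0.0 elb [187. 137. 417.] wr [413. 222. 120.]
q [-0.69  0.64  0.1   1.74  0.89  0.55 -0.07] e 0.0 0.0 elb [275. 226. 347.] wr [501. 364.  70.]
q [-0.71  0.67  0.13  1.77  0.93  0.5  -0.13] e 0.0 0.0 elb [282. 242. 334.] wr [501. 364.  45.]
-17 40
q [-0.8   0.48  0.21  1.88  0.96  0.55 -0.13] e 0.0 0.0 elb [192. 197. 397.] wr [431. 333. 130.]
q [-0.71  0.52  0.2
[... 2107 characters left out ...]
] wr [469. 290.  54.]
q [-0.84  0.58  0.42  2.02  1.08  0.42 -0.45] e 0.0 0.0 elb [220. 243. 366.] wr [440. 277.  54.]
q [-0.85  0.56  0.48  2.09  1.17  0.35 -0.52] e 0.0 0.0 elb [210. 241. 371.] wr [425. 250.  54.]
q [-0.84  0.56  0.53  2.11  1.22  0.3  -0.54] e 0.0 0.0 elb [213. 237. 372.] wr [426. 227.  54.]
q [-0.8   0.57  0.54  2.1   1.25  0.27 -0.53] e 0.0 0.0 elb [224. 231. 370.] wr [440. 208.  54.]
q [-0.77  0.42  0.39  2.07  1.04  0.47 -0.29] e 0.0 0.0 elb [173. 168. 413.] wr [413. 222. 119.]
q [-0.79  0.65  0.26  1.74  0.87  0.62 -0.24] e 0.0 0.0 elb [255. 256. 342.] wr [501. 364.  70.]
q [-0.8   0.68  0.29  1.77  0.9   0.57 -0.29] e 0.0 0.0 elb [262. 272. 329.] wr [501. 364.  44.]
```

```bash
sed -i 's/^import ik; from ik import \*/import ik as M; from ik import */; s/^ik.fk=fkx/M.fk=fkx/' ik2.py
cat > plan.py <<'E'
from ik2 import *
q0=state()["joint_positions"]
for la in (-17,-30,-45):
  for b in (35,40):
    print(la,b)
    xa=la+90
    sim(q0,[tgt((430,330,130),b,la,xa),dial(48,90,110,b,la,xa),dial(48,90,55,b,la,xa),dial(45,130,55,b,la,xa),dial(45,170,55,b,la,xa),dial(45,200,55,b,la,xa),dial(45,230,55,b,la,xa),dial(60,200,120,b,la,xa),tgt((500,361,70),b,la,xa),tgt((500,361,45),b,la,xa)],0,10)
E
python3 plan.py
```

```text
-17 35
q [-1.21  0.49  0.17  2.15  1.01  0.62 -0.66] e 0.0 0.0 elb [102. 250. 755.] wr [233. 390. 424.]
q [-1.13  0.52  0.24  2.2   1.16  0.49 -0.72] e 0.0 0.0 elb [127. 257. 746.] wr [272. 348. 404.]
q [-1.18  0.64  0.32  2.25  1.42  0.39 -1.03] e 0.0 0.0 elb [138. 318. 706.] wr [272. 348. 349.]
q [-1.22  0.63  0.32  2.32  1.51  0.4  -1.17] e 0.0 0.0 elb [123. 316. 712.] wr [243. 334. 349.]
q [-1.2   0.61  0.3   2.4   1.67  0.41 -1.33] e 0.0 0.0 elb [125. 307. 718.] wr [227. 308. 349.]
q [-1.14  0.6   0.27  2.44  1.79  0.43 -1.43] e 0.0 0.0 elb [141. 294. 721.] wr [229. 284. 349.]
q [-1.07  0.6   0.25  2.45  1.89  0.44 -1.47] e 0.0 0.0 elb [161. 282. 722.] wr [243. 265. 349.]
q [-1.27  0.44  0.4   2.41  1.34  0.42 -0.93] e 0.0 0.0 elb [ 79. 231. 768.] wr [215. 279. 414.]
q [-1.16  0.66  0.25  2.04  1.05  0.5  -0.65] e 0.0 0.0 elb [147. 324. 700.] wr [303. 421. 364.]
q [-1.18  0.71  0.29  2.05  1.11  0.44 -0.73] e 0.0 0.0 elb [148. 348. 681.] wr [303. 421. 339.]
-17 40
q [-1.28  0.52  0.2   2.18  1.13  0.66 -0.83] e 0.0 0.0 elb [ 87. 274. 746.] wr [209. 397. 405.]
q [-1.21  0.55  0.2
[... 4061 characters left out ...]
] wr [305. 451. 330.]
q [-1.22  0.72  0.25  2.06  0.82  0.73 -0.94] e 0.0 0.0 elb [137. 357. 677.] wr [276. 437. 330.]
q [-1.24  0.71  0.28  2.14  0.86  0.68 -1.  ] e 0.0 0.0 elb [128. 352. 684.] wr [261. 410. 330.]
q [-1.23  0.7   0.31  2.19  0.91  0.64 -1.03] e 0.0 0.0 elb [130. 348. 687.] wr [263. 387. 330.]
q [-1.2   0.7   0.33  2.21  0.95  0.6  -1.03] e 0.0 0.0 elb [140. 345. 687.] wr [276. 368. 330.]
q [-1.24  0.55  0.28  2.17  0.82  0.78 -0.9 ] e 0.0 0.0 elb [105. 285. 736.] wr [249. 382. 395.]
q [-1.16  0.79  0.2   1.76  0.7   0.91 -0.74] e 0.0 0.0 elb [168. 373. 653.] wr [337. 524. 345.]
q [-1.17  0.82  0.21  1.77  0.71  0.87 -0.78] e 0.0 0.0 elb [173. 387. 637.] wr [337. 524. 320.]
```

Run:
```python
from ik2 import *
st=state()
for t in [dial(48,90,95,40,-30,60)]:
    a,b=rel(st,*t); print(a.round(1),b.round(1)); sim(st["joint_positions"],[t],0)
```

```text
[-27.9 104.3 221.5] [ -0.7 -12.5  10.1]
q [-1.19  0.62  0.24  2.12  1.04  0.66 -0.87] e 0.0 0.0 elb [129. 311. 714.] wr [269. 403. 370.]
```

{"method": "carry_out", "body": {"angular": [[0,-2,1.7],[0,-4,3.4],[0,-6,5],[0,-8,6.7],[0,-10,8.4],[-0.7,-12.5,10],[-0.7,-12.5,10],[-0.7,-12.5,10],[-0.7,-12.5,10]], "xyz": [[-4,15,31],[-8,30,62],[-12,45,94],[-16,60,126],[-20,75,158],[-24,90,190],[-28,104,221],[-28,104,221],[-28,104,221]], "hand": [0,0,0,0,0,0,0,0,0]}}

```text
time: 7.18
position: [469.8, 287.0, 95.7]
tool_rot: [0.296, 0.814, 0.469, 0.172]
contact_force: [-0.4, -0.1, 0.1]
grip_width: 0.1
```

Run:
```python
from ik2 import *
from h import *
from station import *
st=state(); print(st["position"].round(1),st["tool_rot"].round(3),st["joint_positions"].round(2),st["contact_force"].round(1))
P=fkx(st["joint_positions"],0,full=True)[0]; print(np.round(P[1]),np.round(P[3]))
t=capture("top"); s=capture("side"); np.savez("top2.npz",**t); np.savez("side2.npz",**s)
a=cv2.resize(t["img"][250:370,245:405],(560,420),interpolation=cv2.INTER_CUBIC); 
b=s["img"][200:480,240:640]; b=cv2.resize(b,(600,420))
cv2.imwrite("pics/s2.png",cv2.resize(np.vstack([a[:, :560],b[:,:560]])[:,:,::-1],(560,600)) if 0 else np.hstack([a[:,:400],b[:,:400]])[:,:,::-1])
```

```text
[469.8 287.   95.7] [0.296 0.814 0.469 0.172] [-1.2   0.62  0.25  2.12  1.04  0.66 -0.87] [-0.4 -0.1  0.1]
[129. 310. 714.] [270. 402. 371.]
```

View pics/s2.png

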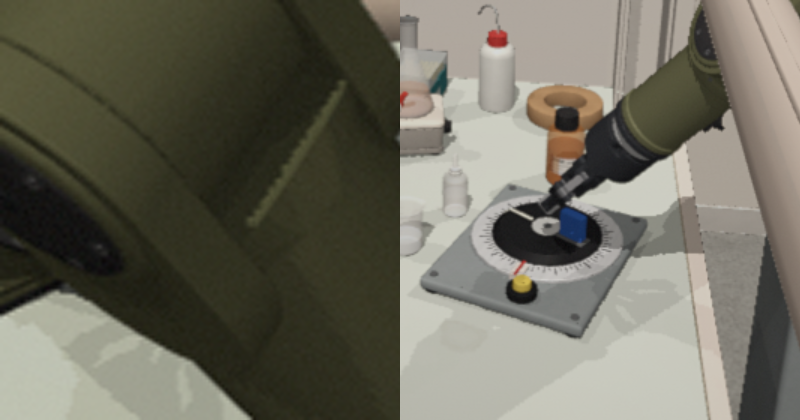

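Run:
```python
from ik2 import *
from h import proj,load
print(proj(load("side2.npz"),[[469.8,287,95.7]]))
st=state(); rot=frame(lean(40,-30),hz(60))
print("orient err",rel(st,st["position"],rot)[1].round(2))
w=[dial(48,90,z,40,-30,60)[0] for z in (75,55)]+[dial(46,a,55,40,-30,60)[0] for a in (98,106,114,122,130,138,146,154,162,170)]
for p in w: print(p.round(0),rel(st,p,rot)[0].round(1))
```

```text
[[336.23815298 337.15897223]]
orient err [-0.1  -0.24  0.02]
[468. 288.  75.] [ -0.8 -12.6  16.9]
[468. 288.  55.] [ -0.8 -25.4  32.2]
[462. 285.  55.] [ -6.1 -28.7  29.4]
[456. 284.  55.] [-10.4 -32.4  26.4]
[450. 282.  55.] [-15.3 -35.5  23.7]
[444. 279.  55.] [-20.7 -38.1  21.5]
[439. 275.  55.] [-26.6 -40.2  19.8]
[434. 270.  55.] [-32.8 -41.5  18.6]
[430. 265.  55.] [-39.1 -42.2  18. ]
[427. 260.  55.] [-45.5 -42.2  18. ]
[425. 254.  55.] [-51.9 -41.5  18.5]
[423. 247.  55.] [-58.1 -40.2  19.7]
```

{"method": "carry_out", "body": {"angular": [[0,0,0],[0,0,0],[0,0,0],[0,0,0],[0,0,0],[0,0,0],[0,0,0],[0,0,0],[0,0,0],[0,0,0],[0,0,0],[0,0,0]], "xyz": [[-0.8,-12.6,17],[-0.8,-25,32],[-6,-28.5,29.5],[-10.5,-32.5,26.5],[-15.5,-35.5,23.5],[-20.5,-38,21.5],[-26.5,-40,20],[-33,-41.5,18.5],[-39,-42,18],[-45.5,-42,18],[-52,-41.5,18.5],[-58,-40,19.5]], "hand": [0,0,0,0,0,0,0,0,0,0,0,0]}}

```text
time: 8.28
position: [422.7, 245.6, 54.7]
tool_rot: [0.295, 0.813, 0.471, 0.172]
contact_force: [0.9, 1.4, -0.6]
grip_width: 0.1
```

```bash
cat > look.py <<'E'
from ik2 import *
from h import *
from station import capture
import sys
st=state(); print(st["time"],st["position"].round(1),st["joint_positions"].round(2),st["contact_force"].round(1))
P=fkx(st["joint_positions"],0,full=True)[0]; print(np.round(P[1]),np.round(P[3]))
s=capture("side"); np.savez(f"{sys.argv[1]}.npz",**s)
cv2.imwrite(f"pics/{sys.argv[1]}.png",cv2.resize(s["img"][310:430,245:415],(680,480),interpolation=cv2.INTER_CUBIC)[:,:,::-1])
def fin_angle(s):
    img=s["img"].astype(int); Rr,G,B=img[...,0],img[...,1],img[...,2]; m=(B>70)&(B>Rr*1.8); m[:300]=0; m[430:]=0; m[:,:240]=0;m[:,420:]=0
    p=depth_pts(s,m); p=p[(p[:,2]>66)&(np.hypot(*(p[:,:2]-C).T)<70)]; q=p[:,:2].mean(0)-C
    return len(p),q.round(1),np.degrees(np.arctan2(q[1],q[0]))
def index_angle(s):
    # unwrap dial top (z=36), look for the bright line between r 27 and 60
    a=np.arange(0,360,.5); r=np.arange(30,60,1.)
    pts=np.array([[C[0]+x*np.cos(np.radians(t)),C[1]+x*np.sin(np.radians(t)),36] for t in a for x in r]); uv=proj(s,pts).astype(np.float32)
    g=cv2.cvtColor(s["img"],cv2.COLOR_RGB2GRAY); v=cv2.remap(g,uv[:,0].reshape(len(a),-1),uv[:,1].reshape(len(a),-1),cv2.INTER_LINEAR)
    m=np.percentile(v,25,axis=1); return a[np.argsort(m)[-8:]],np.sort(m)[-8:]
print("fin",fin_angle(s)); print("index",*index_angle(s))
E
python3 look.py s3
```

```text
8.2833 [422.7 245.6  54.7] [-1.29  0.68  0.33  2.3   1.26  0.52 -1.2 ] [ 0.9  1.4 -0.6]
[105. 348. 694.] [223. 360. 330.]
fin (87, array([-38.2,  -3.9]), np.float64(-174.1144795097488))
index [13.5 10.  13.  10.5 11.  12.5 11.5 12. ] [157.25 164.   165.25 166.25 168.25 168.75 169.   170.  ]
```

View pics/s3.png

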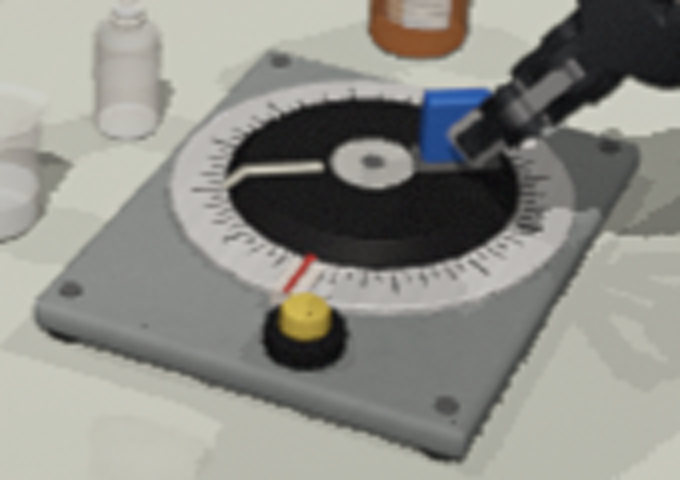

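```bash
cat > red.py <<'E'
from ik2 import *
from h import *
def red_angle(s,C=C):
    a=np.arange(50,95,.25); r=np.arange(80,100,1.)
    pts=np.array([[C[0]+x*np.cos(np.radians(t)),C[1]+x*np.sin(np.radians(t)),29] for t in a for x in r]); uv=proj(s,pts).astype(np.float32)
    v=cv2.remap(s["img"],uv[:,0].reshape(len(a),-1),uv[:,1].reshape(len(a),-1),cv2.INTER_LINEAR).astype(float)
    k=(v[...,0]-v[...,1:].max(2)); k=np.clip(k-15,0,None)
    return (a[:,None]*k).sum()/k.sum(), [(a*k[:,j]).sum()/max(k[:,j].sum(),1e-6) for j in (2,10,17)]
if __name__=="__main__":
    for n in ("side0","side2","s3","top0"): print(n,red_angle(load(n+".npz")))
    s=load("side0.npz"); t=load("top0.npz")
    # ring outline check: scale ring r=98 at z=25 -> centre by masks: brightness-threshold ring outer ellipse
    st=state(); rot=frame(lean(40,-30),hz(60))
    print(rel(st,st["position"],rot)[1].round(2))
    for ang in (178,184,190,196,202,208,214,220,226): print(ang,rel(st,dial(46,ang,55,40,-30,60)[0],rot)[0].round(1))
E
python3 red.py
```

```text
side0 (np.float64(71.54571843251088), [np.float64(71.57726648351648), np.float64(71.48082386363636), np.float64(71.50438596491227)])
side2 (np.float64(71.55135400589309), [np.float64(71.57035340314137), np.float64(71.48221476510066), np.float64(71.53629690048939)])
s3 (np.float64(71.55193346901537), [np.float64(71.55984042553192), np.float64(71.49557823129251), np.float64(71.49961656441718)])
top0 (np.float64(70.90713798590589), [np.float64(70.8493353028065), np.float64(70.93795355587808), np.float64(70.87464689265536)])
[-0.01 -0.03  0.1 ]
178 [-2.3  1.2  0.8]
184 [-6.4  3.1  2.4]
190 [-10.3   5.3   4.2]
196 [-13.8   7.8   6.3]
202 [-17.   10.6   8.7]
208 [-19.7  13.6  11.2]
214 [-22.1  16.8  13.9]
220 [-24.   20.2  16.8]
226 [-25.4  23.7  19.7]
```

{"method": "carry_out", "body": {"angular": [[0,0,0],[0,0,0],[0,0,0],[0,0,0],[0,0,0],[0,0,0],[0,0,0],[0,0,0],[0,0,0],[0,0,0]], "xyz": [[-2.5,1.2,0.8],[-6.5,3,2.5],[-10.5,5.5,4],[-14,8,6.5],[-17,10.5,8.5],[-19.5,13.5,11],[-22,17,14],[-24,20,17],[-24,20,17],[-24,20,17]], "hand": [0,0,0,0,0,0,0,0,0,0]}}

```text
time: 9.17
position: [434.1, 211.0, 54.7]
tool_rot: [0.296, 0.813, 0.47, 0.171]
contact_force: [-0.4, 0.1, 0.1]
grip_width: -0.2
```

```bash
python3 look.py s4
python3 - <<'E'
from red import *
st=state(); rot=frame(lean(40,-30),hz(60)); p=st["position"][:2]-C; print("finger",np.hypot(*p),np.degrees(np.arctan2(p[1],p[0]))%360)
for ang in range(222,244,2): print(ang,rel(st,dial(46,ang,55,40,-30,60)[0],rot)[0].round(1))
E
```

```text
9.1667 [434.1 211.   54.7] [-1.26  0.68  0.38  2.36  1.42  0.47 -1.31] [-0.4  0.1  0.1]
[117. 344. 693.] [234. 326. 330.]
fin (90, array([-21.1, -29.6]), np.float64(-125.44769976068888))
index [62.5 59.  62.  59.5 60.  61.5 61.  60.5] [164.25 169.75 175.25 179.   184.   184.   188.5  189.  ]
finger 44.506449807686366 219.2729508775922
222 [-2.1  1.4  0.7]
224 [-2.6  2.6  1.7]
226 [-3.   3.7  2.7]
228 [-3.4  4.9  3.7]
230 [-3.7  6.2  4.7]
232 [-3.9  7.4  5.8]
234 [-4.1  8.6  6.8]
236 [-4.3  9.8  7.8]
238 [-4.4 11.   8.8]
240 [-4.4 12.3  9.9]
242 [-4.4 13.5 10.9]
```

View pics/s4.png

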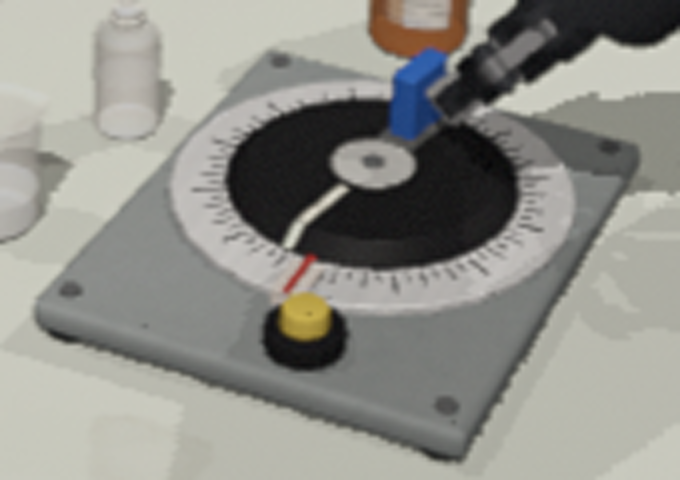

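{"method": "carry_out", "body": {"angular": [[0,0,0],[0,0,0],[0,0,0],[0,0,0],[0,0,0],[0,0,0],[0,0,0],[0,0,0]], "xyz": [[-2,1.4,0.7],[-2.5,2.5,1.7],[-3,3.7,2.7],[-3.4,4.9,3.7],[-3.5,5.5,4.2],[-3.5,5.5,4.2],[-3.5,5.5,4.2],[-3.5,5.5,4.2]], "hand": [0,0,0,0,0,0,0,0]}}

```text
time: 9.88
position: [438.2, 205.5, 54.9]
tool_rot: [0.296, 0.813, 0.471, 0.172]
contact_force: [0.5, 1.4, -0.2]
grip_width: 0.1
```

```bash
python3 look.py s5
python3 - <<'E'
from red import *
st=state(); rot=frame(lean(40,-30),hz(60)); p=st["position"][:2]-C; print("finger",np.hypot(*p),np.degrees(np.arctan2(p[1],p[0]))%360)
for ang in range(228,240,1): print(ang,rel(st,dial(np.hypot(*p),ang,55,40,-30,60)[0],rot)[0].round(1))
E
```

```text
9.8833 [438.2 205.5  54.9] [-1.25  0.68  0.39  2.37  1.46  0.46 -1.33] [ 0.5  1.4 -0.2]
[121. 342. 694.] [238. 320. 330.]
fin (84, array([-16.2, -32.5]), np.float64(-116.46180824453764))
index [71.  67.5 70.5 68.  68.5 70.  69.  69.5] [155.   160.   166.25 169.   174.   174.   177.   179.  ]
finger 45.55721162037701 228.3024750706292
228 [ 0.1 -0.1 -0.2]
229 [-0.1  0.5  0.3]
230 [-0.3  1.1  0.8]
231 [-0.4  1.7  1.3]
232 [-0.5  2.3  1.8]
233 [-0.6  2.9  2.3]
234 [-0.7  3.5  2.8]
235 [-0.8  4.1  3.3]
236 [-0.9  4.7  3.8]
237 [-0.9  5.3  4.3]
238 [-0.9  5.9  4.8]
239 [-1.   6.5  5.3]
```

{"method": "carry_out", "body": {"angular": [[0,0,0],[0,0,0],[0,0,0],[0,0,0],[0,0,0],[0,0,0]], "xyz": [[-0.1,0.5,0.3],[-0.2,1,0.7],[-0.3,1.3,1],[-0.3,1.3,1],[-0.3,1.3,1],[-0.3,1.3,1]], "hand": [0,0,0,0,0,0]}}

```text
time: 10.43
position: [439.5, 204.6, 55.0]
tool_rot: [0.296, 0.813, 0.471, 0.172]
contact_force: [-0.7, 1.2, -1.0]
grip_width: 0.1
```

```bash
python3 look.py s6
python3 - <<'E'
from red import *
s=load("s6.npz"); 
# metric check: bevel line outer end at r=66..72 between z 32..26, and pixels of red / white lines at their near ends
def white(s,rs):
    a=np.arange(55,90,.25)
    out=[]
    for r in rs:
        zz=36 if r<=62 else 36-(r-62); uv=proj(s,[[C[0]+r*np.cos(np.radians(t)),C[1]+r*np.sin(np.radians(t)),zz] for t in a]).astype(np.float32)
        v=cv2.remap(cv2.cvtColor(s["img"],cv2.COLOR_RGB2GRAY),uv[:,:1],uv[:,1:],cv2.INTER_LINEAR).ravel().astype(float); k=np.clip(v-np.median(v)-25,0,None); out.append((r,round((a*k).sum()/max(k.sum(),1e-6),2)))
    return out
print(white(s,[30,40,50,58,64,68,70])); print("red",red_angle(s))
st=state(); rot=frame(lean(40,-30),hz(60)); p=st["position"]; print(p, [rel(st,p+np.array(d,float),rot)[0].round(1) for d in [(-19,8,5),(-30,12,60)]])
E
```

```text
10.4333 [439.5 204.6  55. ] [-1.24  0.68  0.39  2.37  1.47  0.46 -1.33] [-0.7  1.2 -1. ]
[122. 342. 694.] [240. 319. 330.]
fin (84, array([-14.5, -32.3]), np.float64(-114.22785703463576))
index [73.  69.5 70.  72.5 70.5 72.  71.  71.5] [155.   155.25 168.25 170.   175.   177.   179.   180.  ]
[(30, np.float64(71.73)), (40, np.float64(71.52)), (50, np.float64(71.18)), (58, np.float64(71.1)), (64, np.float64(71.36)), (68, np.float64(71.11)), (70, np.float64(70.88))]
red (np.float64(71.54357072950388), [np.float64(71.57317073170732), np.float64(71.46058394160583), np.float64(71.5110655737705)])
[439.48820068 204.5604313   54.95534271] [array([ -2.5, -12.5, -17. ]), array([ -4.5,  14. , -66.5])]
```

View pics/s6.png

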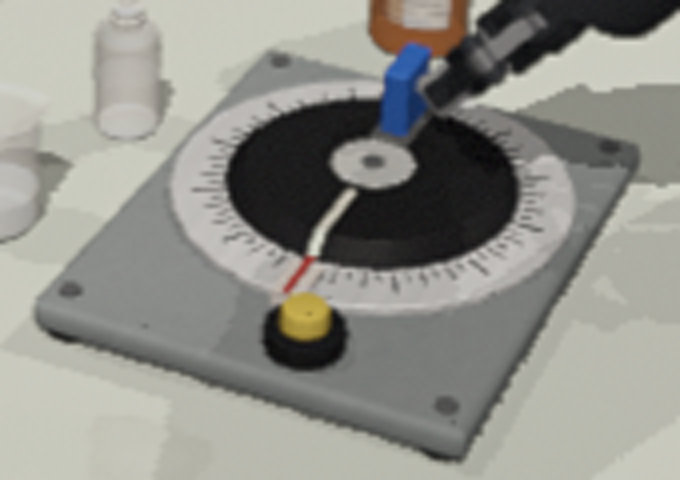

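{"method": "carry_out", "body": {"angular": [[0,0,0],[0,0,0],[0,0,0],[0,0,0],[0,0,0],[0,0,0],[0,0,0],[0,0,0]], "xyz": [[-0.7,-4,-5.5],[-1.5,-8,-11],[-2.5,-12.5,-17],[-3,-4,-33],[-4,5,-50],[-4.5,14,-66],[-4.5,14,-66],[-4.5,14,-66]], "hand": [0,0,0,0,0,0,0,0]}}

```text
time: 11.15
position: [409.4, 217.0, 115.1]
tool_rot: [0.295, 0.814, 0.471, 0.172]
contact_force: [-0.4, 0.1, 0.3]
grip_width: 0.0
```

```bash
python3 - <<'E'
from ik2 import *
from station import *
from h import *
st=state(); print(st["time"],st["position"].round(1),st["joint_positions"].round(2),st["contact_force"].round(1))
for b,la in ((40,-17),(45,-17),(45,-10)):
  k=11*np.cos(np.radians(b)); h=11*np.sin(np.radians(b)); u=np.array([*hz(la)])
  T=[tgt(np.array([491.5,365,z+h])+k*u,b,la,la+90) for z in (70,46,38)]
  print(b,la); sim(st["joint_positions"],T,0,20)
  for t in T: a,w=rel(st,*t); print(t[0].round(1),a.round(1),w.round(1))
s=capture("side"); np.savez("s7.npz",**s); img=s["img"].astype(int)
m=(img[...,0]>130)&(img[...,1]>100)&(img[...,2]<90); m[:370]=0; m[410:]=0; m[:,:300]=0; m[:,345:]=0
p=depth_pts(s,m); print(len(p),p[p[:,2]>41].mean(0).round(1),p[p[:,2]>41].min(0).round(1),p[p[:,2]>41].max(0).round(1))
sys=None
E
sed -n 1,1p /dev/null; python3 look.py s8
```

```text
11.15 [409.4 217.  115.1] [-1.3   0.52  0.34  2.34  1.14  0.59 -1.01] [-0.4  0.1  0.3]
40 -17
q [-1.23  0.68  0.28  2.06  1.18  0.54 -0.82] e 0.0 0.0 elb [129. 341. 692.] wr [279. 430. 352.]
q [-1.24  0.73  0.31  2.07  1.24  0.5  -0.91] e 0.0 0.0 elb [130. 363. 674.] wr [279. 430. 328.]
q [-1.25  0.75  0.31  2.08  1.27  0.49 -0.94] e 0.0 0.0 elb [131. 371. 668.] wr [279. 430. 320.]
[499.6 362.5  77.1] [171.  -20.3  33.3] [-0.1  8.1 -9.9]
[499.6 362.5  53.1] [171.  -35.7  51.7] [-0.1  8.1 -9.9]
[499.6 362.5  45.1] [170.9 -40.8  57.9] [-0.1  8.1 -9.9]
45 -17
q [-1.31  0.73  0.34  2.09  1.29  0.57 -0.99] e 0.0 0.0 elb [106. 368. 677.] wr [256. 437. 332.]
q [-1.31  0.77  0.35  2.1   1.36  0.54 -1.08] e 0.0 0.0 elb [109. 389. 657.] wr [256. 437. 308.]
q [-1.32  0.79  0.35  2.1   1.38  0.53 -1.11] e 0.0 0.0 elb [110. 396. 651.] wr [256. 437. 300.]
[498.9 362.7  77.8] [170.9 -20.3  32.4] [-5.   8.5 -9.6]
[498.9 362.7  53.8] [170.8 -35.7  50.8] [-5.   8.5 -9.6]
[498.9 362.7  45.8] [170.8 -40.8  56.9] [-5.   8.5 -9.6]
45 -10
q [-1.31  0.71  0.36  2.16  1.55  0.5  -1.14] e 0.0 0.0 elb [103. 362. 682.] wr [249. 408. 332.]
q [-1.3   0.76  0.34  2.17  1.64  0.5  -1.26] e 0.0 0.0 elb [113. 381. 664.] wr [249. 408. 308.]
q [-1.29  0.77  0.34  2.17  1.67  0.51 -1.3 ] e 0.0 0.0 elb [117. 386. 658.] wr [249. 408. 300.]
[499.2 363.6  77.8] [171.8 -20.5  32.2] [ -5.   13.3 -14.7]
[499.2 363.6  53.8] [171.7 -35.9  50.6] [ -5.   13.3 -14.7]
[499.2 363.6  45.8] [171.7 -41.   56.8] [ -5.   13.3 -14.7]
100 [488.5 365.8  42.2] [480.4 353.4  41.1] [496.9 374.7  44.1]
11.2 [409.4 216.7 114.6] [-1.3   0.52  0.34  2.34  1.14  0.59 -1.02] [ 0.4 -0.1  0.1]
[ 81. 275. 746.] [210. 331. 390.]
fin (85, array([-14.7, -32.4]), np.float64(-114.3482358208561))
index [73.  69.5 70.  72.5 70.5 72.  71.  71.5] [153.75 154.   166.25 169.   173.   175.25 177.   178.25]
```

{"method": "carry_out", "body": {"angular": [[-1,1.7,-1.9],[-2,3.4,-3.8],[-3,5.1,-5.8],[-4,6.8,-7.7],[-5,8.5,-9.6],[-5,8.5,-9.6],[-5,8.5,-9.6],[-5,8.5,-9.6]], "xyz": [[34,-4,6.5],[68,-8,13],[102,-12,19.5],[137,-16,26],[171,-20,32.5],[171,-20,32.5],[171,-35,50],[171,-35,50]], "hand": [0,0,0,0,0,0,0,0]}}

```text
time: 11.92
position: [497.9, 361.3, 49.6]
tool_rot: [0.309, 0.742, 0.551, 0.224]
contact_force: [0.0, -1.0, -0.2]
grip_width: -0.4
```

```bash
python3 look.py s9
python3 - <<'E'
from ik2 import *
st=state(); rot=frame(lean(45,-17),hz(73)); print(rel(st,st["position"],rot)[1].round(2))
print([rel(st,st["position"]-np.array([0,0,z]),rot)[0].round(1) for z in (10,-60)])
E
```

```text
11.9167 [497.9 361.3  49.6] [-1.31  0.78  0.35  2.1   1.35  0.54 -1.08] [ 0.  -1.  -0.2]
[110. 392. 655.] [257. 437. 304.]
fin (85, array([-14.8, -32.1]), np.float64(-114.74685114727976))
index [69.5 73.  70.  72.5 70.5 71.  72.  71.5] [169.25 173.25 181.5  183.25 190.   192.   192.25 193.  ]
[-0.08  0.35  0.35]
[array([ 0.1, -7.1,  7.1]), array([ -0.5,  42.4, -42.5])]
```

View pics/s9.png

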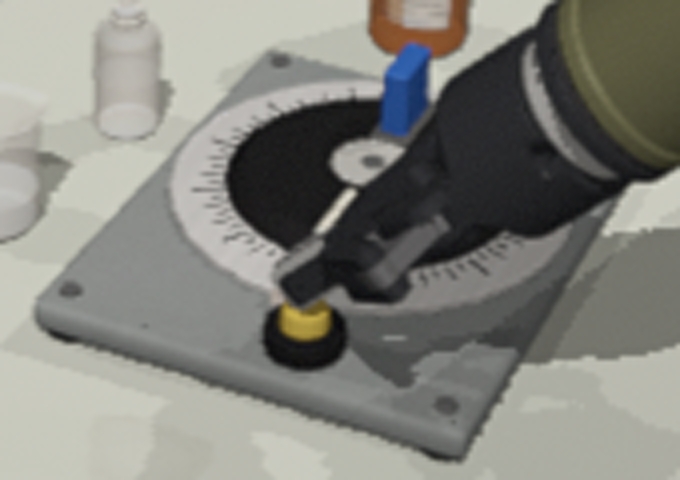

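{"method": "carry_out", "body": {"angular": [[0,0,0],[0,0,0],[0,0,0],[0,0,0],[0,0,0]], "xyz": [[0,-1,1],[0,-2,2],[0,-3,3],[0,-3.5,3.5],[0,-3.5,3.5]], "hand": [0,0,0,0,0]}}

```text
time: 12.38
position: [499.5, 362.1, 49.3]
tool_rot: [0.308, 0.743, 0.55, 0.227]
contact_force: [0.5, 0.5, 0.5]
grip_width: -0.0
```

```bash
python3 look.py s10
```

```text
12.3833 [499.5 362.1  49.3] [-1.31  0.78  0.35  2.1   1.36  0.53 -1.09] [0.5 0.5 0.5]
[110. 393. 654.] [257. 437. 303.]
fin (84, array([-14.5, -31.7]), np.float64(-114.54325544011401))
index [69.  72.5 69.5 72.  70.  71.5 70.5 71. ] [155.25 159.   165.5  172.5  175.   178.5  180.25 182.25]
```

{"method": "carry_out", "body": {"angular": [[0,0,0],[0,0,0],[0,0,0],[0,0,0],[0,0,0]], "xyz": [[0,-1,1],[0,-2,2],[0,-3,3],[0,-3.5,3.5],[0,-3.5,3.5]], "hand": [0,0,0,0,0]}}

```text
time: 12.85
position: [499.6, 362.2, 44.0]
tool_rot: [0.308, 0.742, 0.55, 0.226]
contact_force: [-0.1, 0.2, 3.8]
grip_width: 0.3
```

```bash
python3 look.py s11
```

```text
12.85 [499.6 362.2  44. ] [-1.31  0.79  0.35  2.1   1.38  0.53 -1.11] [-0.1  0.2  3.8]
[110. 397. 649.] [257. 437. 298.]
fin (88, array([-14.4, -31.5]), np.float64(-114.59210676710643))
index [73.  69.5 70.  72.5 70.5 72.  71.  71.5] [168.25 170.25 181.25 183.25 190.25 192.   193.25 195.25]
```

{"method": "carry_out", "body": {"angular": [[0,0,0],[0,0,0],[0,0,0],[0,0,0],[0,0,0]], "xyz": [[0,-0.7,0.7],[0,-1.4,1.4],[0,-2,2],[0,-2,2],[0,-2,2]], "hand": [0,0,0,0,0]}}

```text
time: 13.32
position: [499.7, 362.2, 41.7]
tool_rot: [0.309, 0.742, 0.55, 0.227]
contact_force: [-2.3, 0.5, 8.1]
grip_width: -0.2
```

```bash
python3 look.py s12
```

```text
13.3167 [499.7 362.2  41.7] [-1.32  0.8   0.36  2.1   1.39  0.53 -1.12] [-2.3  0.5  8.1]
[111. 400. 647.] [257. 437. 296.]
fin (83, array([-14.7, -32.2]), np.float64(-114.44166271364384))
index [73.  69.5 70.  72.5 70.5 72.  71.  71.5] [169.   170.   181.25 184.   190.   192.   193.25 194.25]
```

View pics/s12.png

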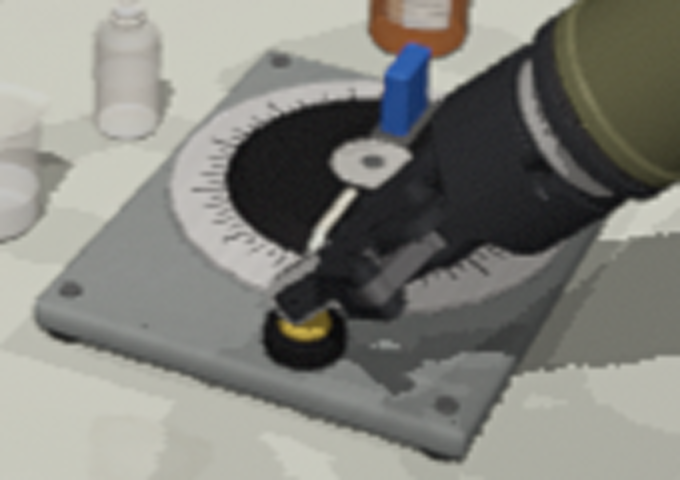

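{"method": "carry_out", "body": {"angular": [[0,0,0],[0,0,0],[0,0,0],[0,0,0],[0,0,0],[0,0,0],[0,0,0]], "xyz": [[0,4,-4],[0,10,-10],[0,18,-18],[0,26,-26],[0,34,-34],[0,34,-34],[0,34,-34]], "hand": [0,0,0,0,0,0,0]}}

```text
time: 13.95
position: [499.4, 362.3, 89.3]
tool_rot: [0.308, 0.743, 0.55, 0.227]
contact_force: [-0.0, 0.1, -0.4]
grip_width: -0.2
```

```bash
python3 look.py s13
python3 - <<'E'
from red import *
s=load("s13.npz"); a=load("side0.npz"); print("red",red_angle(s)[0],red_angle(a)[0])
for n,c in (("before",a),("after",s)):
    img=c["img"].astype(int); m=(img[...,0]>130)&(img[...,1]>100)&(img[...,2]<90); m[:370]=0; m[410:]=0; m[:,:300]=0; m[:,345:]=0
    v,u=np.nonzero(m); p=depth_pts(c,m); print(n,len(p),u.mean().round(1),v.mean().round(1),v.min(),np.percentile(p[:,2],95).round(1))
for nm,(x0,y0,x1,y1) in dict(dropper=(262,300,292,345),amber=(335,268,368,326),beaker=(226,326,260,372)).items():
    print(nm,np.abs(s["img"][y0:y1,x0:x1].astype(int)-a["img"][y0:y1,x0:x1]).mean().round(2))
E
```

```text
13.95 [499.4 362.3  89.3] [-1.3   0.7   0.33  2.08  1.26  0.58 -0.94] [-0.   0.1 -0.4]
[105. 358. 685.] [257. 437. 344.]
fin (52, array([-13.4, -35. ]), np.float64(-110.89729438744928))
index [32.5 33.  32.  29.5 30.5 31.5 30.  31. ] [66.   66.5  68.   68.   68.75 69.75 71.25 71.75]
red 71.60016251817638 71.54571843251088
before 100 320.8 388.6 384 43.0
after 104 320.8 388.7 383 44.2
dropper 17.59
amber 21.25
beaker 14.36
```

View pics/s13.png

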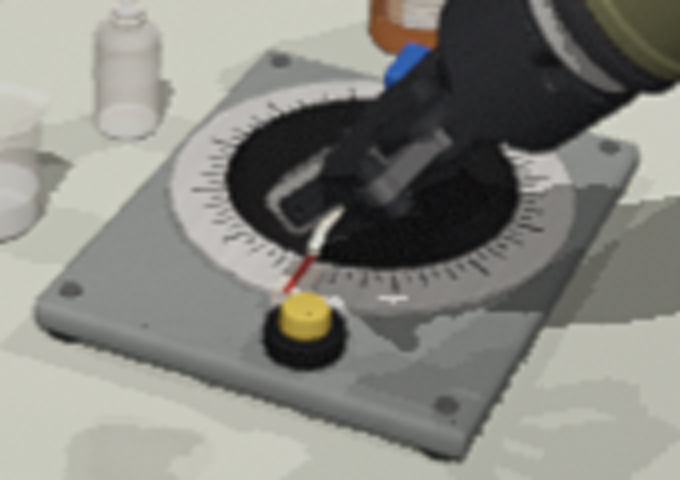

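Run:
```python
from red import *
from station import *
s=capture("side"); a=load("side0.npz")
for t in ("dropper","amber","beaker"):
    for d in masks_of("side",t)[:1]: print(t,round(d["conf"],2),d["extent"])
print(np.abs(a["cam_to_world"]-s["cam_to_world"]).max())
for nm,(x0,y0,x1,y1) in dict(dropper=(262,300,292,345),amber=(335,268,368,326),beaker=(226,326,260,372)).items():
    g=lambda c:cv2.GaussianBlur(cv2.cvtColor(c["img"],cv2.COLOR_RGB2GRAY)[y0:y1,x0:x1].astype(np.float32),(0,0),1)
    print(nm,cv2.phaseCorrelate(g(a),g(s)))
a_=np.arange(60,85,.25)
for r in (58,64,68,70):
    z=36 if r<=62 else 36-(r-62); uv=proj(s,[[C[0]+r*np.cos(np.radians(t)),C[1]+r*np.sin(np.radians(t)),z] for t in a_]).astype(np.float32)
    v=cv2.remap(cv2.cvtColor(s["img"],cv2.COLOR_RGB2GRAY),uv[:,:1],uv[:,1:],cv2.INTER_LINEAR).ravel().astype(float); k=np.clip(v-np.median(v)-25,0,None); print(r,(a_*k).sum()/k.sum())
print(state()["contact_force"])
```

```text
dropper 0.79 [269.9, 304.7, 282.7, 344.6]
amber 0.77 [336.1, 269.6, 361.9, 320.5]
beaker 0.72 [231.3, 330.2, 257.6, 371.2]
0.0
dropper ((0.024616485985420766, 0.5330811421354049), 0.8392709530724419)
amber ((0.12012956975009814, -0.5845016822440776), 0.6539345070167825)
beaker ((-0.0043945182163831475, -0.12004603833092276), 0.954057014512795)
58 70.80124407582939
64 71.39174794661191
68 70.85882173382173
70 70.77874432677761
[-0.38024921  0.31869431  0.20733404]
```

```bash
python3 -c "
from station import *
print(sign_off())"
```

```text
the job is handed in; nothing more can be done
None
```

I turned the dial to the red line, stored the angle with the button and handed the job in at about 14 s. No verdict was reported. I brought the leaning tool in under the sash and pushed the fin about 107° anticlockwise with the closed fingertip. After backing off, I pressed the button until the upward force reached 8 N, which is past the 4 N spring, so it was on its stop. I then lifted clear.

**Last checks:**
- **Index line:** it reads 70.8–71.4° against 71.5–71.6° for the red line, under 1 mm apart at the rim. The automatic index reading failed on the final picture because the gripper hid most of the line. I read the visible outer part instead.
- **Button:** it is up again; its picture position and height match the start.
- **Marker clip:** its angle changed by less than 0.1°.
- **Bottles and beaker:** they shifted less than 0.6 pixel, so none moved noticeably. A plain pixel comparison did differ there, which I put down to the arm's shadow and changed lighting.
- **Contact:** the tool force is about zero, so the robot touches nothing.
- **Top camera:** the arm blocked its view at the stage, so all checks from the pushing on rest on the side camera alone.

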